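# Load tins on the feed table, press their lids home and crank them to the marking position

### The job

Turn the handwheel to bring the feed tray's pointer in line with the green flag, and with the tray there stand every tin upright inside the tray's lip and press each lid fully home. Then crank the handwheel until the pointer is in line with the red flag, the tins still standing in the tray, let go of everything, and leave the bottle, wrench and mug alone.

Things in the scene. Friction and masses are not known exactly. Their poses are not given: they have to be found in the camera images.
- feeder: Feed table, fixed: grey base 140 mm (its x) by 440 mm (its y), 30 mm high; origin mid-base on the bench, +y towards the wheel, z up. A ruler rail 35 mm high runs along its -x side, centred 82.5 mm from the middle. Blue gearbox 90 x 90 mm, 65 mm high, centred at y = +270 mm, carries the handwheel. Fixed blue marking head at x 100 to 160, y -210 to -130 mm, 130 mm high.
- wheel_grip (a point): Centre of the handwheel, 125 mm above the bench: black, fluted, round, 64 mm across, 26 mm thick, axis vertical, silver face with a red line. Under the rim are 47 mm of free height above the gearbox, round a 22 mm shaft and a boss 36 mm wide, 12 mm high. Grip it across the rim from above at any yaw, in several grasps; it stays where it is left.
- wheel (a joint): Angle of the handwheel in rad, 0 at the start, growing clockwise seen from above, from -4.9 to 4.9 (end stops). Each rad clockwise moves the tray 15 mm away from the wheel (along the feeder's -y), anticlockwise brings it nearer. It takes about 0.2 N m to turn.
- tray: The sliding tray of the feed table, an aluminium plate 120 mm (its x) by 270 mm (its y) with a dark rubber floor and a low lip round it, 8 mm high and 4 mm thick (inside 112 x 262 mm). Origin at the middle of the floor, 60 mm above the bench; axes as the feeder's. It slides only along y, driven by the handwheel; a sideways push under 8 N does not shift it.
- pointer (a point): Tip of the black pointer finger, 5 mm wide, that sticks out from the middle of the tray's -x edge over the ruler rail (81 mm from the tray's middle, at the height of the tray floor). It moves with the tray.
- load_flag: Green flag clamped on the ruler rail, fixed: the loading position. Foot 12 mm wide, upright fin 5 mm wide, 35 mm high in all; origin under its middle, on the rail (35 mm above the bench); axes as the feeder's. The tray is there when the pointer is at the same place along the feeder's y as the fin. At the start it lies on the wheel side of the pointer.
- mark_flag: Red flag of the same form: the marking position. It lies on the side of the pointer away from the wheel at the start.
- tin1: Closed hardware tin with a yellow band, 60 mm in diameter, the body 75 mm high to its rim, 0.25 to 0.5 kg; stands upright on the bench at the start; origin at the middle of its underside, z up along its axis. May be absent.
- tin2: Closed hardware tin with a white band, 60 mm in diameter, the body 75 mm high to its rim, 0.25 to 0.5 kg; stands upright on the bench at the start; origin at the middle of its underside, z up along its axis. May be absent.
- tin3: Closed hardware tin with a green band, 60 mm in diameter, the body 75 mm high to its rim, 0.25 to 0.5 kg; stands upright on the bench at the start; origin at the middle of its underside, z up along its axis. May be absent.
- tin4: Closed hardware tin with a red band, 60 mm in diameter, the body 75 mm high to its rim, 0.25 to 0.5 kg; stands upright on the bench at the start; origin at the middle of its underside, z up along its axis. May be absent.
- lid1 (a joint): How far the lid of tin1 is pressed in, in m: 0 to 0.008; 0.008 is fully home. The lid is a round push-in disc 48 mm across in the middle of the tin's top; its top stands 10 mm above the rim at 0 and 2 mm above it when fully home (77 mm above the tin's underside). Pushing it in takes about 7 N and it stays where it is left.
- lid2 (a joint): How far the lid of tin2 is pressed in, in m: 0 to 0.008; 0.008 is fully home. The lid is a round push-in disc 48 mm across in the middle of the tin's top; its top stands 10 mm above the rim at 0 and 2 mm above it when fully home (77 mm above the tin's underside). Pushing it in takes about 7 N and it stays where it is left.
- lid3 (a joint): How far the lid of tin3 is pressed in, in m: 0 to 0.008; 0.008 is fully home. The lid is a round push-in disc 48 mm across in the middle of the tin's top; its top stands 10 mm above the rim at 0 and 2 mm above it when fully home (77 mm above the tin's underside). Pushing it in takes about 7 N and it stays where it is left.
- lid4 (a joint): How far the lid of tin4 is pressed in, in m: 0 to 0.008; 0.008 is fully home. The lid is a round push-in disc 48 mm across in the middle of the tin's top; its top stands 10 mm above the rim at 0 and 2 mm above it when fully home (77 mm above the tin's underside). Pushing it in takes about 7 N and it stays where it is left.
- oil_bottle: Bystander: black bottle with a yellow cap, 64 mm in diameter, 170 mm high; origin at the middle of its underside.
- wrench: Bystander: a steel wrench about 180 mm long lying on the bench.
- mug: Bystander: a blue mug, 80 mm across, 90 mm high; origin at the middle of its underside.
Things that resemble listed ones, but are neither listed nor needed, are in the scene too. What is shaped like the tin3 but purple is not meant.

How it is judged (in metres and radians):
On the way, in this order (a step that is already met when the one before it is completed fails the run):
1. the tray's pointer is in line with the green flag (within 4 mm) (y of pointer in the frame of load_flag between -0.004 and 0.004 m), for 0.3 s.
2. with the pointer still at the green flag, every tin stands upright in the tray with its lid fully home (all of step 1 and x of tin1 in the frame of tray between -0.032 and 0.032 m and y of tin1 in the frame of tray between -0.107 and 0.107 m and z of tin1 in the frame of tray between -0.004 and 0.004 m and angle between each of tin1, tin2, tin3, tin4's own z axis and vertical below 0.08 rad and value of joint each of lid1, lid2, lid3, lid4 above 0.0065 m and x of tin2 in the frame of tray between -0.032 and 0.032 m and y of tin2 in the frame of tray between -0.107 and 0.107 m and z of tin2 in the frame of tray between -0.004 and 0.004 m and x of tin3 in the frame of tray between -0.032 and 0.032 m and y of tin3 in the frame of tray between -0.107 and 0.107 m and z of tin3 in the frame of tray between -0.004 and 0.004 m and x of tin4 in the frame of tray between -0.032 and 0.032 m and y of tin4 in the frame of tray between -0.107 and 0.107 m and z of tin4 in the frame of tray between -0.004 and 0.004 m), for 0.3 s.
3. the tray's pointer is in line with the red flag (within 4 mm) (y of pointer in the frame of mark_flag between -0.004 and 0.004 m), for 0.3 s.
At the end, for the whole second after the job is handed in: The pointer is within 4 mm of the red flag along the rail, and every tin present stands upright (within 0.08 rad) and at rest on the tray's floor inside its lip, its lid pressed in at least 6.5 of its 8 mm (all of step 3 and x of tin1 in the frame of tray between -0.032 and 0.032 m and y of tin1 in the frame of tray between -0.107 and 0.107 m and z of tin1 in the frame of tray between -0.004 and 0.004 m and angle between each of tin1, tin2, tin3, tin4's own z axis and vertical below 0.08 rad and value of joint each of lid1, lid2, lid3, lid4 above 0.0065 m and x of tin2 in the frame of tray between -0.032 and 0.032 m and y of tin2 in the frame of tray between -0.107 and 0.107 m and z of tin2 in the frame of tray between -0.004 and 0.004 m and x of tin3 in the frame of tray between -0.032 and 0.032 m and y of tin3 in the frame of tray between -0.107 and 0.107 m and z of tin3 in the frame of tray between -0.004 and 0.004 m and x of tin4 in the frame of tray between -0.032 and 0.032 m and y of tin4 in the frame of tray between -0.107 and 0.107 m and z of tin4 in the frame of tray between -0.004 and 0.004 m and linear speed of each of tin1, tin2, tin3, tin4 below 0.02 m/s); the robot touches nothing.
It fails at once if the oil bottle is moved more than 30 mm (distance of oil_bottle from where it was at the start of the episode above 0.03 m).
It fails at once if the wrench is moved more than 30 mm (distance of wrench from where it was at the start of the episode above 0.03 m).
It fails at once if the mug is moved more than 30 mm (distance of mug from where it was at the start of the episode above 0.03 m).
Of tin1, tin2, tin3, tin4 only 2 to 3 are there at a start; the rules pass over those that are not, and their reading is None.
At some moment in a run one of tin1, tin2, tin3, tin4 may be knocked a few centimetres aside while the robot is not near it.
Once in a run the grip may slacken for a moment while it holds something.
It also fails if it takes over 210 s, if anything falls off the work surface, if the arm or the gripper's body presses on something with over 40 N, if the wrist force passes 120 N, or if a joint passes its speed limit or range.

### The arm

A 6-joint arm with a two-finger parallel gripper is mounted at the origin on the work surface. World frame = base frame: x ahead of the robot, y to its left, z up, the work surface at z = 0. Lengths are in mm, angles in degrees, forces in N, time in s.
With the tool pointing down it reaches from about 300 to 850 mm from the base axis. Payload 4.2 kg.
Tool frame: the origin (TCP) lies at the very end of the fingers, on their centre line; the grasp point (between the pads) lies 19 mm behind it (env.grip_depth is the distance from the TCP to the grasp point, in mm); y points along the fingers, z is the direction in which the jaws open and shut, and the axes are right-handed (so a half turn about y gives the same grasp; the last joint's range is limited). The gripper opens to 91 mm and grips with 3 to 60 N. Pads are 32 mm wide; open, the fingers measure 118 mm over their backs; the gripper's body (76 mm by 178 mm) begins 60 mm behind the grasp point.
Start: joints at [70.302, 18.312, 89.639, -0, 72.044, -1.146], TCP at [182.951, 545.135, 213.976] pointing down, gripper open.
Joint ranges: [-177.97, 177.97], [-48.28, 115.42], [12.27, 149.76], [-77.06, 257.06], [2.81, 150.46], [-146.56, 146.56]. Speed limits (degrees/s): [147.25, 147.25, 180, 180, 180, 180].

### API

Orientations are given as [roll, pitch, yaw] about the fixed x, y, z axes, in that order (R = Rz(yaw) Ry(pitch) Rx(roll)).
In Python, from workcell import state, imaging, job, env gives the robot as it stands.
- The arm moves only by the shell command python3 -m pendant 'ROWS' [FORCE]. ROWS is JSON, a list of rows, each an object with "delta_pos": the shift along the tool's x, y, z in cm, a list of three; "twist": the turn, a rotation vector about the tool's x, y, z in degrees, a list of three; "grip": the opening in per cent of the stroke, from 0 (shut) to 100 (fully open). In form: [{"delta_pos": [tx, ty, tz], "twist": [wx, wy, wz], "grip": grip}, ...]. A call has exactly 5 rows; each row is the pose to reach, as a shift and turn from the pose commanded when the call began, along the tool's axes at that moment; what a row does not reach only later rows make up. A row lasts 1/10 s, in which the tool goes at most 50 mm and 8.59 degrees, less where a joint would pass 70% of its speed; a pose out of reach is approached as far as the arm can. A call with a gripper value outside its range is refused whole. The fingers move at their own pace and stop on an object; FORCE is the grip in N (left out, the last holds). Time passes only in rows, so rows that repeat a pose let the fingers close, or fill a call up. It gives the time, the measured TCP pose, the force and the opening at its end, in the units of the state.
- state(): the state, without advancing time (a new reading comes with each control period).
- imaging.grab_frame(name): name is "scene" or "top" or "wrist"; returns (picture, depth): 384x512x3 uint8, red, green, blue; 384x512 float32, mm along the optical axis (not along the pixel's ray), 0 where there is no reading.
- imaging.camera_info(name): a dict with "fx", "fy", "cx", "cy" (pixels), "k1" (the pictures are not rectified: a ray, as slopes to the right and down, at radius r is drawn at 1 + k1 r^2 times it, then the intrinsics apply), "R" (3x3) and "t" (3): a world point X has camera coordinates R X + t. Camera axes: x right, y down, z forward; pixel columns grow to the right and rows downward; lengths in mm; the calibration is good to about 2 mm. A picture is of the moment at which its call begins: read the wrist's pose just before it. camera_info takes no time and is no camera call; for the wrist camera it gives the pose at the moment of the call.
- job.job_done(): hands the job in, once; it reports no verdict.
The state is a dict: "time_s": time; "qpos": joint angles; "qvel": joint speeds; "effort": joint torques, N m; "ee_pos": TCP position; "ee_rot": TCP orientation; "force": force on the tool from outside, world axes, zero at the start; "torque": the same for the moment, N m; "gripper_width": finger opening in mm.
Only numpy, scipy, OpenCV 4.12 (cv2) and the standard library are available. Lean on these libraries where they do the work, as an engineer would, in place of code of your own. Each camera call takes 0.05 s, during which the arm holds its last target.

## Working session

There is one attempt and no reset: what is moved stays moved. The work goes in short steps, Python scripts to look and compute and a shell command to move; the robot and the scene stay as the last step left them, time stands still between calls to the robot, and variables do not carry over. Pictures are saved under pics/ and viewed, and the job is handed in when it is done.

```bash
ls; mkdir -p pics; cat > h.py <<'E'
import numpy as np, cv2
from workcell import state, imaging, job, env
from scipy.spatial.transform import Rotation as Ro
def grab(name,fn=None):
    ci=imaging.camera_info(name); p,d=imaging.grab_frame(name)
    if fn: cv2.imwrite('pics/'+fn,p[:,:,::-1]); np.savez('pics/'+fn+'.npz',p=p,d=d,**{k:np.array(v) for k,v in ci.items()})
    return p,d,ci
def load(fn):
    z=np.load('pics/'+fn+'.npz'); return z['p'],z['d'],{k:z[k] for k in z.files if k not in 'pd'}
def rays(ci,uv):
    uv=np.asarray(uv,float).reshape(-1,2)
    xd=(uv-[ci['cx'],ci['cy']])/[ci['fx'],ci['fy']]; x=xd.copy()
    for _ in range(20): x=xd/(1+ci['k1']*(x**2).sum(1,keepdims=True))
    R=np.array(ci['R']);t=np.array(ci['t'])
    return -R.T@t, np.c_[x,np.ones(len(x))]@R
def plane(ci,uv,z):
    o,r=rays(ci,uv); return o+r*((z-o[2])/r[:,2])[:,None]
def pts(ci,uv,d):
    uv=np.asarray(uv).reshape(-1,2); o,r=rays(ci,uv); dd=d[uv[:,1].astype(int),uv[:,0].astype(int)]
    return o+r*dd[:,None]
def proj(ci,X):
    c=np.atleast_2d(X)@np.array(ci['R']).T+np.array(ci['t']); x=c[:,:2]/c[:,2:]
    x=x*(1+ci['k1']*(x**2).sum(1,keepdims=True)); return x*[ci['fx'],ci['fy']]+[ci['cx'],ci['cy']]
def rotT():
    s=state(); return Ro.from_euler('xyz',s['ee_rot'],degrees=True).as_matrix()
def tool(dw):
    "world delta mm -> tool delta cm"
    return rotT().T@np.asarray(dw,float)/10
def st():
    s=state(); print('t',s['time_s'],'pos',np.round(s['ee_pos'],1),'rot',np.round(s['ee_rot'],1),'F',np.round(s['force'],1),'w',round(s['gripper_width'],1),'q',np.round(s['qpos'],1)); return s
E
python3 - <<'E'
from h import *
st(); print(rotT().round(3))
for n in ['scene','top','wrist']:
    p,d,ci=grab(n,n+'0.png'); print(n,{k:np.round(v,3).tolist() for k,v in ci.items()})
E
```

```text
pics
t 0.0 pos [182.8 544.6 213.1] rot [-90.1   0.  -18.6] F [ 0.3  0.6 -0.3] w 91.5 q [70.3 18.4 89.7 -0.  72.  -1.1]
[[ 0.948 -0.001  0.318]
 [-0.318 -0.002  0.948]
 [-0.    -1.    -0.002]]
scene {'fx': 472.384, 'fy': 472.384, 'cx': 250.819, 'cy': 196.147, 'k1': -0.004, 'R': [[-0.9, 0.436, 0.012], [0.285, 0.61, -0.74], [-0.33, -0.662, -0.673]], 't': [500.444, -45.527, 1717.383]}
top {'fx': 452.996, 'fy': 452.996, 'cx': 259.711, 'cy': 187.456, 'k1': -0.161, 'R': [[0.022, -1.0, 0.006], [-0.987, -0.023, -0.162], [0.162, -0.003, -0.987]], 't': [-72.343, 545.795, 1393.248]}
wrist {'fx': 323.361, 'fy': 323.361, 'cx': 258.262, 'cy': 193.196, 'k1': -0.089, 'R': [[0.318, 0.948, -0.001], [0.916, -0.307, 0.257], [0.243, -0.083, -0.967]], 't': [-572.946, -29.879, 389.592]}
```

View pics/scene0.png

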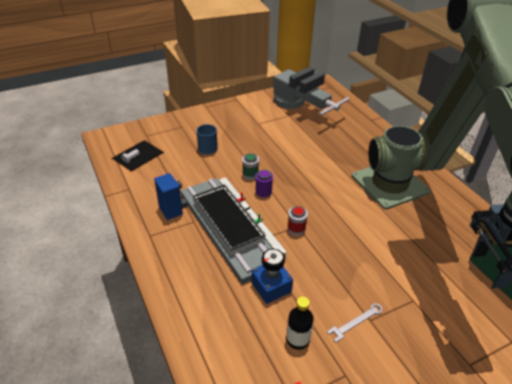

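View pics/top0.png

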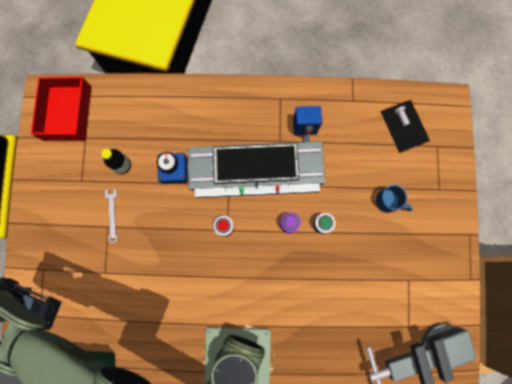

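View pics/wrist0.png

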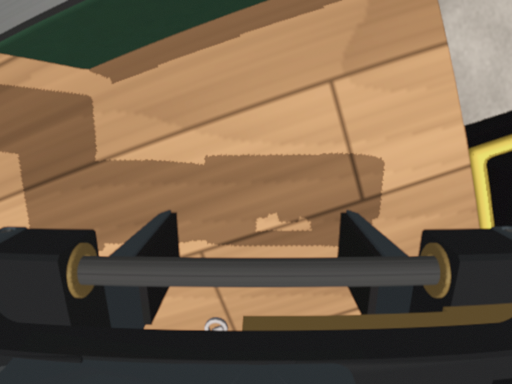

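The top view shows the red tin at (223,226), green tin at (325,223), purple decoy at (290,222), the wheel at (167,160), green flag at about (241,190) and red flag at about (277,188). I see no yellow or white tin yet. I'll take close crops next.

```bash
python3 - <<'E'
from h import *
p,d,ci=load('top0.png')
c=cv2.resize(p[130:250,140:350],None,fx=3.8,fy=3.8,interpolation=cv2.INTER_CUBIC); cv2.imwrite('pics/crop1.png',c[:,:,::-1])
p,d,ci=load('scene0.png')
c=cv2.resize(p[130:310,150:320],None,fx=3.3,fy=3.3,interpolation=cv2.INTER_CUBIC); cv2.imwrite('pics/crop2.png',c[:,:,::-1])
E
```

```text
(no output)
```

View pics/crop1.png

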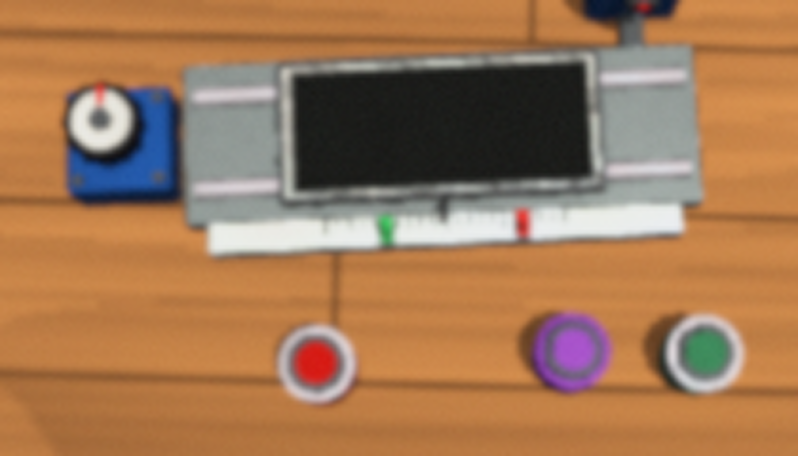

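View pics/crop2.png

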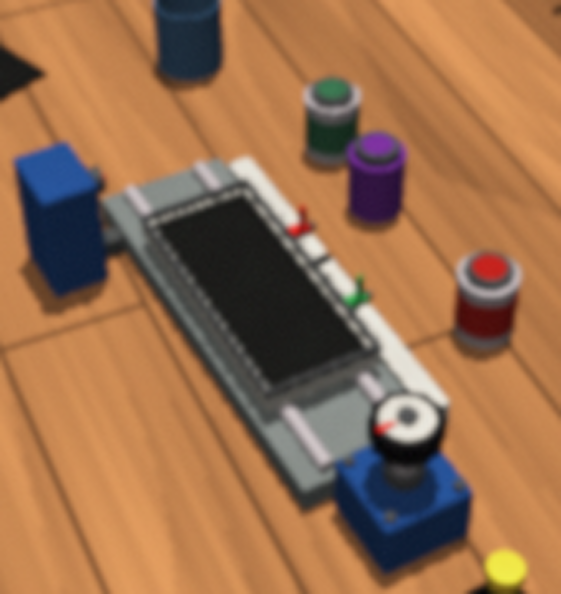

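The crops confirm the choices: a green tin with a white rim at crop (703,352), the all-purple decoy next to it at (571,350), and the red tin at (316,363). The pointer is at (444,208), the green flag at (387,230) and the red flag at (522,223).

```bash
cat > meas.py <<'E'
from h import *
def hsvmask(p,lo,hi):
    return cv2.inRange(cv2.cvtColor(p,cv2.COLOR_RGB2HSV),np.array(lo),np.array(hi))
def cen(m,box=None):
    if box is not None:
        mm=np.zeros_like(m);x0,y0,x1,y1=box;mm[y0:y1,x0:x1]=m[y0:y1,x0:x1];m=mm
    n,l,s,c=cv2.connectedComponentsWithStats(m)
    return [(c[i].round(1),s[i][4]) for i in np.argsort(-s[1:,4])+1 if s[i][4]>3]
E
python3 - <<'E'
from meas import *
p,d,ci=load('top0.png')
for n,lo,hi,box,z in [('redlid',(0,150,120),(8,255,255),(205,205,245,245),85),('greenlid',(50,80,50),(85,255,255),(310,205,345,240),85),
  ('gflag',(45,100,60),(85,255,255),(230,180,255,200),65),('rflag',(0,140,100),(8,255,255),(265,180,290,200),65),('purp',(125,80,40),(160,255,255),(275,205,305,240),85),
  ('rubber',(0,0,0),(180,255,60),(205,135,305,190),60)]:
    for c,a in cen(hsvmask(p,lo,hi),box)[:2]: print(n,c,a,plane(ci,[c],z).round(1), 'depthz',pts(ci,[c],d)[0].round(1))
# wheel face
m=hsvmask(p,(0,0,170),(180,60,255))
for c,a in cen(m,(150,145,186,180))[:2]: print('wheel',c,a,plane(ci,[c],138).round(1),pts(ci,[c],d).round(1))
m=hsvmask(p,(0,0,0),(180,255,60)); b=np.zeros_like(m); b[135:190,205:305]=m[135:190,205:305]
cs,_=cv2.findContours(b,0,2); c=max(cs,key=cv2.contourArea); r=cv2.minAreaRect(c); print(r)
bp=cv2.boxPoints(r); P=plane(ci,bp,60); print(P.round(1)); P=P[:,:2]
print([np.linalg.norm(P[i]-P[(i+1)%4]).round(1) for i in range(4)], P.mean(0))
# pointer, flags along the rail by rows
p2,d2,ci2=load('scene0.png')
for n,lo,hi,box,z in [('redlid',(0,150,120),(8,255,255),(280,200,315,240),85),('greenlid',(50,60,50),(85,255,255),(235,145,265,185),85)]:
    for c,a in cen(hsvmask(p2,lo,hi),box)[:2]: print('scene',n,c,a,plane(ci2,[c],z).round(1))
E
```

```text
redlid [222.8 225. ] 94 [[422.1  50.2  85. ]] depthz [422.5  50.5  80.7]
greenlid [325.3 222.2] 93 [[ 437.6 -262.9   85. ]] depthz [ 437.4 -262.6   87.1]
gflag [241.2 189.7] 18 [[535.5  -2.1  65. ]] depthz [535.1  -2.2  67.8]
rflag [277.2 188. ] 13 [[ 543.5 -114.5   65. ]] depthz [ 542.3 -114.2   72.6]
purp [289.6 222.1] 278 [[ 435.7 -153.3   85. ]] depthz [ 435.6 -153.2   86.6]
rubber [255.7 162.9] 2265 [[623.4 -45.3  60. ]] depthz [622.3 -45.3  64.8]
rubber [302.5 135. ] 4 [[ 718.9 -193.5   60. ]] depthz [ 738.2 -200.    -7. ]
wheel [165.9 161.4] 149 [[604.9 224.8 138. ]] [[603.9 223.8 142.8]]
((255.64431762695312, 162.81980895996094), (29.58074951171875, 76.53639221191406), 87.51044464111328)
[[ 663.6   79.9   60. ]
 [ 680.3 -163.9   60. ]
 [ 584.2 -168.9   60. ]
 [ 567.9   72.1   60. ]]
[np.float64(244.4), np.float64(96.2), np.float64(241.5), np.float64(96.0)] [624.02391615 -45.18676832]
scene redlid [298.1 210.5] 64 [[419.1  55.8  85. ]]
scene greenlid [250.2 156.7] 44 [[ 435.4 -256.7   85. ]]
scene greenlid [249.5 168. ] 6 [[ 465.5 -200.    85. ]]
```

```bash
python3 - <<'E'
from h import *
p,d,ci=load('wrist0.png'); s=state(); R=rotT(); C=-ci['R'].T@ci['t']
print('cam in tool',R.T@(C-s['ee_pos']),'axis in tool',R.T@ci['R'][2],'right',R.T@ci['R'][0])
p,d,ci=load('top0.png')
c=cv2.resize(p[60:384,0:200],None,fx=1.8,fy=1.8); cv2.imwrite('pics/crop3.png',c[:,:,::-1])
E
python3 -m pendant '[{"delta_pos":[5,-0.3,-1.7],"twist":[0,8,0],"grip":100},{"delta_pos":[10,-0.7,-3.4],"twist":[0,16,0],"grip":100},{"delta_pos":[15,-1,-5],"twist":[0,24,0],"grip":100},{"delta_pos":[20,-1.4,-6.8],"twist":[0,32,0],"grip":100},{"delta_pos":[25,-1.7,-8.5],"twist":[0,40,0],"grip":100}]'
```

```text
cam in tool [ -71.23333396 -170.06636166   -1.39931252] axis in tool [ 2.56602393e-01  9.66517050e-01 -7.11001303e-05] right [-2.59401761e-04  1.42432293e-04  9.99999956e-01]
time_s: 0.65
ee_pos: [382.5, 392.4, 230.1]
ee_rot: [-90.0, 0.0, -58.9]
force: [-0.0, 1.8, 0.9]
gripper_width: 91.2
```

View pics/crop3.png

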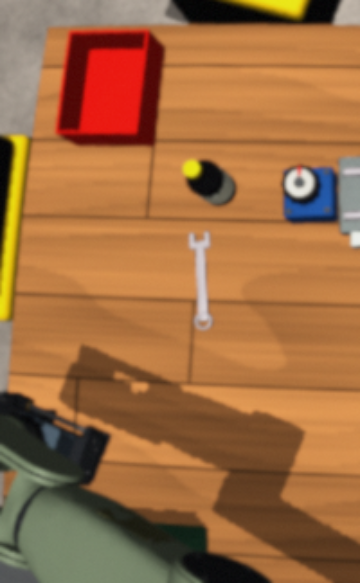

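The left side shows only the bottle (192,175), wrench (203,280) and red bin. The area under the arm is still hidden, so I'll look again now that it has moved.

```bash
python3 - <<'E'
from h import *
grab('top','top1.png'); st()
E
```

```text
t 0.7 pos [388.8 387.9 230.6] rot [-89.8  -0.4 -59.4] F [ 3.4 -3.   0.6] w 91.5 q [44.  15.3 91.5 -0.4 73.1 13.5]
```

View pics/top1.png

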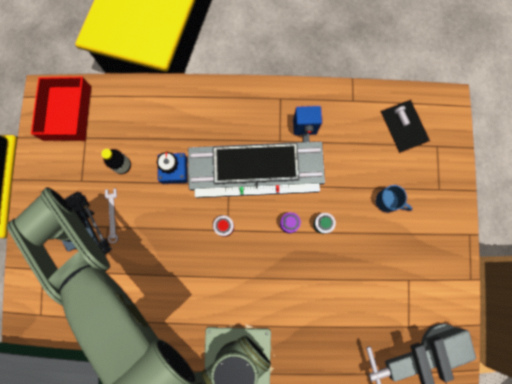

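There are no further tins, so the job is the red and green ones. I'll move over the wheel.

```bash
python3 -m pendant '[{"delta_pos":[4.9,0,2],"twist":[0,8,0],"grip":100},{"delta_pos":[9.8,0,3.9],"twist":[0,16,0],"grip":100},{"delta_pos":[14.7,0,5.9],"twist":[0,24,0],"grip":100},{"delta_pos":[19.7,0,7.8],"twist":[0,32,0],"grip":100},{"delta_pos":[24.7,0,9.8],"twist":[0,40,0],"grip":100}]'
python3 -m pendant '[{"delta_pos":[0,0,0],"twist":[0,8,0],"grip":100},{"delta_pos":[0,0,0],"twist":[0,16,0],"grip":100},{"delta_pos":[0,0,0],"twist":[0,24,0],"grip":100},{"delta_pos":[0,0,0],"twist":[0,32,0],"grip":100},{"delta_pos":[0,0,0],"twist":[0,40,0],"grip":100}]'
python3 -m pendant '[{"delta_pos":[0,0,0],"twist":[0,8,0],"grip":100},{"delta_pos":[0,0,0],"twist":[0,16,0],"grip":100},{"delta_pos":[0,0,0],"twist":[0,24,0],"grip":100},{"delta_pos":[0,0,0],"twist":[0,26,0],"grip":100},{"delta_pos":[0,0,0],"twist":[0,26,0],"grip":100}]'
python3 - <<'E'
from h import *
st();grab('wrist','w1.png')
E
```

```text
time_s: 1.2
ee_pos: [582.3, 242.4, 229.8]
ee_rot: [-90.0, 0.0, -98.9]
force: [0.4, 0.9, 0.6]
gripper_width: 91.6
time_s: 1.7
ee_pos: [581.0, 243.9, 229.6]
ee_rot: [-90.0, -0.0, -138.9]
force: [-0.7, -0.5, 0.5]
gripper_width: 91.4
time_s: 2.2
ee_pos: [580.9, 243.9, 229.7]
ee_rot: [-90.0, -0.0, -164.5]
force: [-0.4, -0.7, 0.4]
gripper_width: 91.3
t 2.2 pos [580.9 243.9 229.7] rot [ -90.    -0.  -164.5] F [-0.4 -0.7  0.4] w 91.3 q [21.7 22.9 80.4  0.  76.8 96.2]
```

View pics/w1.png

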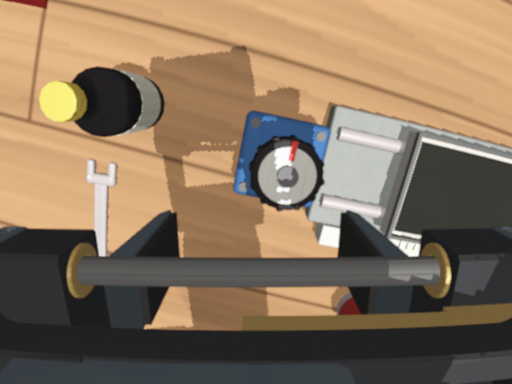

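The wrist view shows the wheel face at about (287,173) with its red line pointing up, the bottle at the left and the tray at the right.

```bash
python3 - <<'E'
from meas import *
p,d,ci=load('w1.png')
m=hsvmask(p,(0,0,75),(180,60,255)); b=np.zeros_like(m); b[125:215,245:330]=m[125:215,245:330]
Q=pts(ci,np.argwhere(b>0)[:,::-1],d); ok=abs(Q[:,2]-138)<8; print(ok.sum(),Q[ok].mean(0),Q[ok].min(0),Q[ok].max(0))
W=(Q[ok].min(0)+Q[ok].max(0))/2
print('tool delta',tool(W-np.array(state()['ee_pos'])))
E
```

```text
2866 [605.16862167 224.06666028 139.31273711] [575.41576024 191.78322843 134.26241868] [632.481911   248.82593025 144.78382323]
tool delta [-1.59075917  9.01751485  2.89141807]
```

```bash
python3 -m pendant '[{"delta_pos":[-1.8,0,2.5],"twist":[0,0,0],"grip":100},{"delta_pos":[-1.8,4,2.5],"twist":[0,0,0],"grip":100},{"delta_pos":[-1.8,8,2.5],"twist":[0,0,0],"grip":100},{"delta_pos":[-1.8,11,2.5],"twist":[0,0,0],"grip":100},{"delta_pos":[-1.8,12.2,2.5],"twist":[0,0,0],"grip":100}]' 30
python3 -m pendant '[{"delta_pos":[0,0,0],"twist":[0,0,0],"grip":50},{"delta_pos":[0,0,0],"twist":[0,0,0],"grip":20},{"delta_pos":[0,0,0],"twist":[0,0,0],"grip":20},{"delta_pos":[0,0,0],"twist":[0,0,0],"grip":20},{"delta_pos":[0,0,0],"twist":[0,0,0],"grip":20}]' 30
```

```text
time_s: 2.75
ee_pos: [603.1, 223.8, 104.5]
ee_rot: [-90.0, -0.4, -164.5]
force: [-0.6, -0.8, -0.6]
gripper_width: 91.4
time_s: 3.25
ee_pos: [605.9, 226.2, 110.0]
ee_rot: [-90.2, 0.2, -164.6]
force: [-1.5, 4.7, 3.1]
gripper_width: 61.3
```

```bash
for i in 1; do python3 -m pendant '[{"delta_pos":[0,0,0],"twist":[0,-8,0],"grip":20},{"delta_pos":[0,0,0],"twist":[0,-16,0],"grip":20},{"delta_pos":[0,0,0],"twist":[0,-24,0],"grip":20},{"delta_pos":[0,0,0],"twist":[0,-32,0],"grip":20},{"delta_pos":[0,0,0],"twist":[0,-40,0],"grip":20}]'; done
python3 - <<'E'
from h import *
st();grab('top','top2.png')
p=load('top2.png')[0]
c=cv2.resize(p[130:250,140:350],None,fx=3.8,fy=3.8,interpolation=cv2.INTER_CUBIC); cv2.imwrite('pics/crop4.png',c[:,:,::-1])
E
```

```text
time_s: 3.75
ee_pos: [605.3, 227.1, 110.0]
ee_rot: [-90.1, 0.3, -124.3]
force: [-2.6, 6.4, 5.3]
gripper_width: 61.4
t 3.75 pos [605.3 227.1 110. ] rot [ -90.1    0.3 -124.3] F [-2.6  6.4  5.3] w 61.4 q [19.4 28.9 88.3  0.3 62.6 53.6]
```

View pics/crop4.png

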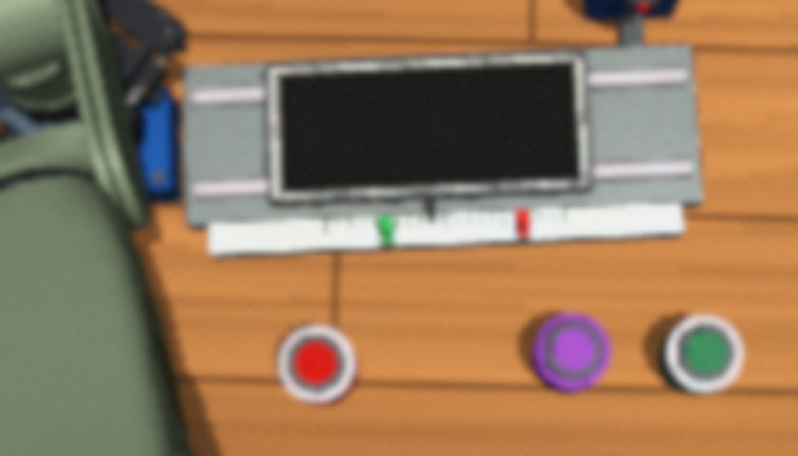

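The tray has moved toward the wheel as expected, pointer now at crop (431,205). I'll write a pointer and flag gauge.

```bash
cat > gauge.py <<'E'
from meas import *
Y=np.radians(3.95); O=np.array([623.7,-45.2]); ey=np.array([-np.sin(Y),np.cos(Y)]); ex=np.array([np.cos(Y),np.sin(Y)])
def feed(P): P=np.atleast_2d(P)[:,:2]-O; return np.c_[P@ex,P@ey]
def world(fx,fy,z=0): return np.r_[O+ex*fx+ey*fy,z]
def gauge(fn):
    p,d,ci=load(fn)
    g=hsvmask(p,(45,90,40),(85,255,255)); r=hsvmask(p,(0,130,80),(8,255,255))
    out={}
    lo=proj(ci,np.array([world(x,y,65) for x in(-95,-72) for y in(-150,120)]))
    x0,y0=lo.min(0).astype(int);x1,y1=lo.max(0).astype(int)
    for n,m in(('green',g),('red',r)):
        mm=np.zeros_like(m);mm[y0:y1+1,x0:x1+1]=m[y0:y1+1,x0:x1+1]
        if not mm.any(): continue
        uv=np.argwhere(mm>0)[:,::-1]; w=cv2.cvtColor(p,cv2.COLOR_RGB2HSV)[uv[:,1],uv[:,0],1].astype(float)
        f=feed(plane(ci,uv,65)); out[n]=(np.average(f,axis=0,weights=w).round(1),len(uv))
    gray=cv2.cvtColor(p,cv2.COLOR_RGB2GRAY).astype(np.float32)
    ys=np.arange(-100,100,0.5); prof=np.zeros(len(ys))
    for x in(-72,-74,-76,-78,-80):
        q=proj(ci,np.array([world(x,y,60) for y in ys])).astype(np.float32)
        prof+=cv2.remap(gray,q[:,:1],q[:,1:],1)[:,0]/5
    i=prof.argmin(); base=np.median(prof[max(0,i-40):i+40]); s=slice(max(0,i-14),i+15); w=np.clip(base-prof[s]-15,0,None)
    out['pointer']=(np.sum(w*ys[s])/w.sum()).round(2),prof[i].round(),base.round()
    return out
if __name__=='__main__':
    import sys
    for f in sys.argv[1:]: print(f,gauge(f))
E
python3 gauge.py top0.png top1.png top2.png
```

```text
top0.png {'green': (array([-85. ,  49.3]), 19), 'red': (array([-84.2, -63.5]), 15), 'pointer': (np.float64(2.23), np.float64(122.0), np.float64(185.0))}
top1.png {'green': (array([-84.7,  49.2]), 18), 'red': (array([-84.2, -63.5]), 15), 'pointer': (np.float64(2.19), np.float64(127.0), np.float64(191.0))}
top2.png {'green': (array([-84.9,  49.4]), 19), 'red': (array([-84.2, -63.5]), 15), 'pointer': (np.float64(-63.49), np.float64(129.0), np.float64(199.0))}
```

```bash
sed -i 's/gray=cv2.cvtColor(p,cv2.COLOR_RGB2GRAY).astype(np.float32)/gray=p.max(2).astype(np.float32)/; s/(-72,-74,-76,-78,-80)/(-73,-75,-77,-79)/; s#/5$#/4#' gauge.py; python3 gauge.py top0.png top1.png top2.png
```

```text
top0.png {'green': (array([-85. ,  49.3]), 19), 'red': (array([-84.2, -63.5]), 15), 'pointer': (np.float64(2.21), np.float64(122.0), np.float64(188.0))}
top1.png {'green': (array([-84.7,  49.2]), 18), 'red': (array([-84.2, -63.5]), 15), 'pointer': (np.float64(2.17), np.float64(127.0), np.float64(194.0))}
top2.png {'green': (array([-84.9,  49.4]), 19), 'red': (array([-84.2, -63.5]), 15), 'pointer': (np.float64(12.04), np.float64(128.0), np.float64(187.0))}
```

```bash
for i in 1 2 3; do python3 -m pendant '[{"delta_pos":[0,0,0],"twist":[0,-8,0],"grip":20},{"delta_pos":[0,0,0],"twist":[0,-16,0],"grip":20},{"delta_pos":[0,0,0],"twist":[0,-24,0],"grip":20},{"delta_pos":[0,0,0],"twist":[0,-32,0],"grip":20},{"delta_pos":[0,0,0],"twist":[0,-40,0],"grip":20}]'|tail -2; done
python3 - <<'E'
from h import *
st();grab('top','top3.png')
p=load('top3.png')[0]
c=cv2.resize(p[130:250,140:350],None,fx=3.8,fy=3.8,interpolation=cv2.INTER_CUBIC); cv2.imwrite('pics/crop5.png',c[:,:,::-1])
E
python3 gauge.py top3.png
```

```text
force: [-3.9, 7.8, 5.4]
gripper_width: 61.5
force: [-6.9, 8.5, 7.8]
gripper_width: 61.2
force: [-7.1, 5.2, 8.2]
gripper_width: 61.4
t 5.3 pos [602.7 225.9 110. ] rot [-89.9   0.2  -4.2] F [-7.1  5.2  8.2] w 61.4 q [ 19.4  28.8  88.4   0.2  63.  -66.4]
top3.png {'green': (array([-84.5,  49. ]), 20), 'red': (array([-84.2, -63.5]), 15), 'pointer': (np.float64(43.56), np.float64(108.0), np.float64(182.0))}
```

View pics/crop5.png

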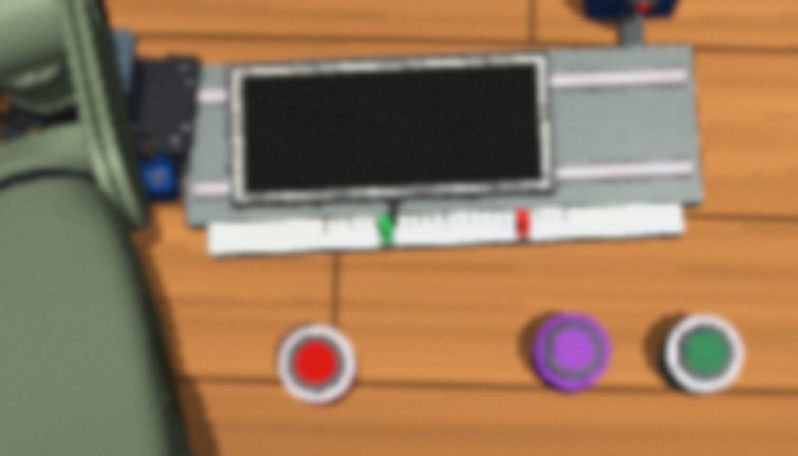

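The pointer at crop (396,205) is about 5.5 mm short of green, so I need another 21°.

```bash
python3 -m pendant '[{"delta_pos":[0,0,0],"twist":[0,-8,0],"grip":20},{"delta_pos":[0,0,0],"twist":[0,-16,0],"grip":20},{"delta_pos":[0,0,0],"twist":[0,-21,0],"grip":20},{"delta_pos":[0,0,0],"twist":[0,-21,0],"grip":20},{"delta_pos":[0,0,0],"twist":[0,-21,0],"grip":20}]'
python3 - <<'E'
from h import *
st();grab('top','top4.png');grab('scene','sc4.png')
p=load('top4.png')[0]
c=cv2.resize(p[160:220,200:300],None,fx=7,fy=7,interpolation=cv2.INTER_CUBIC); cv2.imwrite('pics/crop6.png',c[:,:,::-1])
E
python3 gauge.py top4.png
```

```text
time_s: 5.85
ee_pos: [602.8, 225.4, 110.0]
ee_rot: [-89.9, 0.2, 16.5]
force: [-8.1, 3.9, 8.2]
gripper_width: 61.4
t 5.85 pos [602.8 225.4 110. ] rot [-89.9   0.2  16.5] F [-8.1  3.9  8.2] w 61.4 q [ 19.4  28.8  88.4   0.1  63.  -87.2]
top4.png {'green': (array([-85.8,  49.7]), 17), 'red': (array([-84.2, -63.5]), 15), 'pointer': (np.float64(47.86), np.float64(120.0), np.float64(189.0))}
```

View pics/crop6.png

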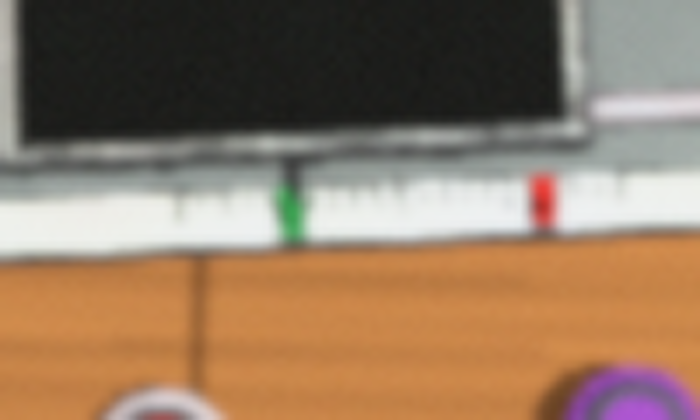

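The pointer at crop (292,170) now sits over the green fin at (291,210). I'll release and check it with the wrist camera.

```bash
python3 -m pendant '[{"delta_pos":[0,0,0],"twist":[0,0,0],"grip":100},{"delta_pos":[0,0,0],"twist":[0,0,0],"grip":100},{"delta_pos":[0,0,0],"twist":[0,0,0],"grip":100},{"delta_pos":[0,-4,0],"twist":[0,0,0],"grip":100},{"delta_pos":[0,-9,0],"twist":[0,0,0],"grip":100}]'
python3 - <<'E'
from gauge import *
s=st()
# TCP to look at pointer (feeder -81,49): camera at tool -71 x, -170 y; axis hits floor ahead of the TCP by ~ ; go TCP above red tin
R=rotT(); print(R.round(3))
print('to red tin', tool(np.array([422.1,50.2,220])-s['ee_pos']))
print(world(-81,49))
E
```

```text
time_s: 6.45
ee_pos: [604.0, 223.5, 196.2]
ee_rot: [-90.0, 0.4, 16.4]
force: [1.3, 0.2, -0.3]
gripper_width: 90.9
t 6.45 pos [604.  223.5 196.2] rot [-90.    0.4  16.4] F [ 1.3  0.2 -0.3] w 90.9 q [ 19.3  25.4  81.2  -0.   73.8 -87.1]
[[ 0.959 -0.006 -0.283]
 [ 0.283 -0.003  0.959]
 [-0.006 -1.    -0.001]]
to red tin [-22.36216891  -2.22439189 -11.48091642]
[539.51700239  -1.89615591   0.        ]
```

```bash
python3 -m pendant '[{"delta_pos":[-4.4,-0.5,-2.3],"twist":[0,6,0],"grip":100},{"delta_pos":[-8.8,-1,-4.6],"twist":[0,12,0],"grip":100},{"delta_pos":[-13.2,-1.5,-6.9],"twist":[0,12.4,0],"grip":100},{"delta_pos":[-17.6,-2,-9.2],"twist":[0,12.4,0],"grip":100},{"delta_pos":[-22,-2.2,-11.4],"twist":[0,12.4,0],"grip":100}]'
python3 -m pendant '[{"delta_pos":[0,0,0],"twist":[0,0,0],"grip":100},{"delta_pos":[0,0,0],"twist":[0,0,0],"grip":100},{"delta_pos":[0,0,0],"twist":[0,0,0],"grip":100},{"delta_pos":[0,0,0],"twist":[0,0,0],"grip":100},{"delta_pos":[0,0,0],"twist":[0,0,0],"grip":100}]'
python3 - <<'E'
from gauge import *
s=st();grab('wrist','w2.png')
E
```

```text
time_s: 6.95
ee_pos: [425.4, 51.3, 220.5]
ee_rot: [-90.0, -0.1, 4.1]
force: [0.9, -1.4, -0.0]
gripper_width: 91.1
time_s: 7.45
ee_pos: [427.3, 53.4, 219.7]
ee_rot: [-90.0, 0.0, 4.1]
force: [-0.1, 0.5, -0.7]
gripper_width: 90.7
t 7.45 pos [427.3  53.4 219.7] rot [-90.    0.    4.1] F [-0.1  0.5 -0.7] w 90.7 q [  5.6   4.9 106.3   0.   68.8 -88.5]
```

View pics/w2.png

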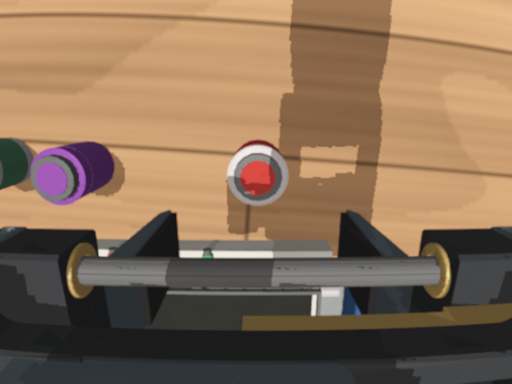

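The wrist view shows the red tin at (258,177), the purple decoy at (60,175) and the green tin at the left edge. I'll measure the red lid.

```bash
python3 - <<'E'
from gauge import *
p,d,ci=load('w2.png')
c,a=cen(hsvmask(p,(0,150,120),(8,255,255)),(230,150,290,200))[0]; P=plane(ci,[c],85)[0]; print(c,a,P,pts(ci,[c],d)[0])
s=state(); print(tool(np.r_[P[:2],38]-s['ee_pos']))
E
```

```text
[257.4 177.5] 885 [420.92926137  50.56482789  85.        ] [421.47907535  50.59858426  82.42351315]
[-0.62642175 18.17252649 -0.23370558]
```

```bash
python3 -m pendant '[{"delta_pos":[-0.6,4.5,-0.2],"twist":[0,0,0],"grip":100},{"delta_pos":[-0.6,9,-0.2],"twist":[0,0,0],"grip":100},{"delta_pos":[-0.6,13.5,-0.2],"twist":[0,0,0],"grip":100},{"delta_pos":[-0.6,17,-0.2],"twist":[0,0,0],"grip":100},{"delta_pos":[-0.6,18.2,-0.2],"twist":[0,0,0],"grip":100}]' 25
python3 -m pendant '[{"delta_pos":[0,0,0],"twist":[0,0,0],"grip":70},{"delta_pos":[0,0,0],"twist":[0,0,0],"grip":30},{"delta_pos":[0,0,0],"twist":[0,0,0],"grip":30},{"delta_pos":[0,0,0],"twist":[0,0,0],"grip":30},{"delta_pos":[0,0,0],"twist":[0,0,0],"grip":30}]' 25
python3 - <<'E'
from gauge import *
s=st(); T=world(0,49+60,0); print(T)
for dz in(0,): print('over tray', tool(np.r_[T[:2],150]-s['ee_pos']))
E
```

```text
time_s: 8.0
ee_pos: [418.3, 50.5, 34.7]
ee_rot: [-90.0, 0.4, 4.1]
force: [0.7, 0.6, -0.0]
gripper_width: 91.2
time_s: 8.5
ee_pos: [421.6, 50.9, 39.1]
ee_rot: [-90.0, -0.2, 4.0]
force: [0.3, 3.1, 3.9]
gripper_width: 59.7
t 8.5 pos [421.6  50.9  39.1] rot [-90.   -0.2   4. ] F [0.3 3.1 3.9] w 59.7 q [ 5.300e+00  1.670e+01  1.225e+02  1.000e-01  4.060e+01 -8.880e+01]
[616.19143598  63.54107534   0.        ]
over tray [ 19.52795355 -11.03389798  -0.09006128]
```

```bash
python3 -m pendant '[{"delta_pos":[0,-3,0],"twist":[0,0,0],"grip":30},{"delta_pos":[0,-6,0],"twist":[0,0,0],"grip":30},{"delta_pos":[0,-9,0],"twist":[0,0,0],"grip":30},{"delta_pos":[1,-11,0],"twist":[0,0,0],"grip":30},{"delta_pos":[3,-11,0],"twist":[0,0,0],"grip":30}]'
python3 -m pendant '[{"delta_pos":[3.5,0,0],"twist":[0,0,0],"grip":30},{"delta_pos":[7,0,0],"twist":[0,0,0],"grip":30},{"delta_pos":[10.5,0,0],"twist":[0,0,0],"grip":30},{"delta_pos":[14,0,0],"twist":[0,0,0],"grip":30},{"delta_pos":[16.5,0,0],"twist":[0,0,0],"grip":30}]'
python3 -m pendant '[{"delta_pos":[0,0,0],"twist":[0,0,0],"grip":30},{"delta_pos":[0,0,0],"twist":[0,0,0],"grip":30},{"delta_pos":[0,0,0],"twist":[0,0,0],"grip":30},{"delta_pos":[0,0,0],"twist":[0,0,0],"grip":30},{"delta_pos":[0,0,0],"twist":[0,0,0],"grip":30}]'
python3 - <<'E'
from gauge import *
s=st();grab('wrist','w3.png');grab('top','top5.png')
E
python3 gauge.py top5.png
```

```text
time_s: 9.0
ee_pos: [450.9, 52.4, 150.8]
ee_rot: [-90.0, -0.3, 4.1]
force: [0.3, 0.2, -5.1]
gripper_width: 59.5
time_s: 9.5
ee_pos: [616.6, 64.0, 147.1]
ee_rot: [-90.0, 0.0, 4.0]
force: [-0.3, 0.5, -3.7]
gripper_width: 59.3
time_s: 10.0
ee_pos: [614.5, 64.1, 148.4]
ee_rot: [-90.0, 0.0, 4.0]
force: [-0.3, -0.9, -4.9]
gripper_width: 59.8
t 10.0 pos [614.5  64.1 148.4] rot [-90.   0.   4.] F [-0.3 -0.9 -4.9] w 59.8 q [  4.9  24.7  89.4   0.   65.8 -89.2]
top5.png {'green': (array([-85.8,  49.7]), 17), 'red': (array([-84.2, -63.5]), 15), 'pointer': (np.float64(nan), np.float64(79.0), np.float64(85.0))}gauge.py:22: RuntimeWarning: invalid value encountered in scalar divide
  out['pointer']=(np.sum(w*ys[s])/w.sum()).round(2),prof[i].round(),base.round()
```

View pics/w3.png

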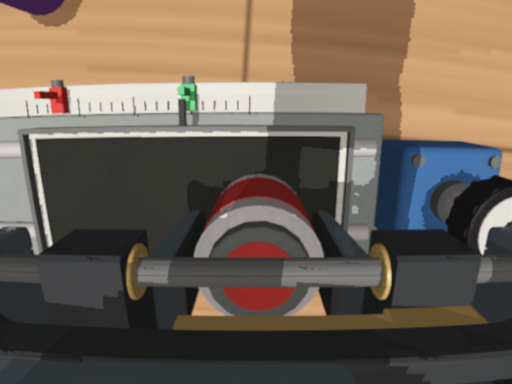

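The close view shows the black pointer at (183,110) and green flag at (189,93), both sharp. The tin is held over the tray. I'll measure the pointer and flag here.

```bash
python3 - <<'E'
from gauge import *
p,d,ci=load('w3.png')
c=cv2.resize(p[70:135,20:260],None,fx=3.3,fy=3.3,interpolation=cv2.INTER_CUBIC); cv2.imwrite('pics/crop7.png',c[:,:,::-1])
g=hsvmask(p,(45,90,40),(85,255,255)); b=np.zeros_like(g); b[75:115,170:205]=g[75:115,170:205]
uv=np.argwhere(b>0)[:,::-1]
# depth points
Q=pts(ci,uv,d); f=feed(Q); 
for r in np.unique(uv[:,1]): k=uv[:,1]==r; print(r,k.sum(),uv[k,0].min(),uv[k,0].max(),'y %.1f z %.1f x %.1f'%(f[k,1].mean(),Q[k,2].mean(),f[k,0].mean()))
gr=p.max(2)
for r in range(98,126,4):
    k=np.arange(172,196); k=k[gr[r,172:196]<60]; 
    if len(k): print('ptr',r,k.min(),k.max(),feed(plane(ci,[[k.mean(),r]],60)).round(1),pts(ci,[[k.mean(),r]],d)[0].round(1))
E
```

```text
83 3 191 193 y 53.9 z 44.3 x -93.6
84 12 182 193 y 55.3 z 67.0 x -91.2
85 13 182 194 y 50.6 z 44.6 x -92.0
86 15 181 195 y 52.0 z 51.0 x -90.8
87 16 180 195 y 52.4 z 54.8 x -89.8
88 18 178 195 y 52.2 z 57.3 x -88.9
89 18 178 195 y 52.2 z 57.8 x -88.1
90 18 178 195 y 52.2 z 58.0 x -87.3
91 18 178 195 y 52.2 z 57.8 x -86.6
92 17 179 195 y 52.4 z 57.1 x -85.9
93 17 179 195 y 55.5 z 73.7 x -84.4
94 15 181 195 y 52.8 z 55.8 x -84.4
95 14 182 195 y 52.1 z 50.9 x -83.8
96 14 182 195 y 50.7 z 44.6 x -83.3
97 14 182 195 y 50.5 z 44.0 x -82.5
98 14 182 195 y 50.6 z 44.4 x -81.7
99 12 184 195 y 51.8 z 46.4 x -80.8
100 11 185 195 y 52.0 z 45.5 x -80.0
101 11 185 195 y 51.9 z 45.2 x -79.2
102 11 185 195 y 51.9 z 45.4 x -78.4
103 11 185 195 y 51.8 z 45.3 x -77.6
104 11 185 195 y 51.8 z 45.5 x -76.8
105 11 185 195 y 51.8 z 45.5 x -76.0
106 11 185 195 y 51.8 z 45.8 x -75.2
107 11 185 195 y 51.8 z 45.8 x -74.4
108 12 185 196 y 52.3 z 46.0 x -73.6
109 10 186 195 y 52.1 z 45.5 x -72.8
110 1 191 191 y 52.1 z 43.6 x -71.9
ptr 102 184 184 [[-78.2  50.2]] [542.2  -0.6  59.7]
ptr 106 184 184 [[-75.1  50. ]] [ 5.453e+02 -3.000e-01  6.060e+01]
ptr 122 185 185 [[-62.8  50.2]] [5.577e+02 1.000e-01 5.790e+01]
```

View pics/crop7.png

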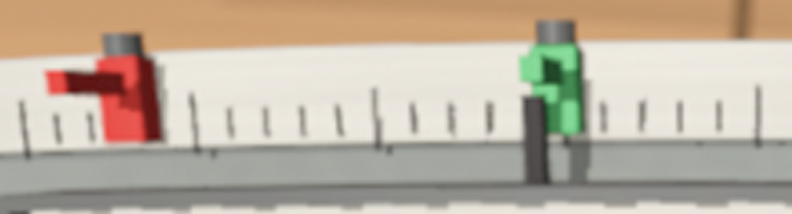

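```bash
python3 - <<'E'
from gauge import *
p,d,ci=load('w3.png')
for n,u,v,z in [('ptr',179,106,60),('ptr',186,106,60),('fin top',178,91,70),('fin top',185,91,70),('foot L',182,97,45),('foot R',195.5,97,45),('rfin top L',34,95,70),('rfootL',51.5,108,45),('rfootR',67,108,45)]: print(n,feed(plane(ci,[[u,v]],z)).round(1))
print('cam',feed((-ci['R'].T@ci['t'])[None]))
Q=pts(ci,[[u,91] for u in range(176,198)],d); print(np.c_[range(176,198),feed(Q),Q[:,2]].round(1))
E
```

```text
ptr [[-75.2  46.1]]
ptr [[-75.1  51.6]]
fin top [[-86.1  48.2]]
fin top [[-86.   53.5]]
foot L [[-82.5  45.3]]
foot R [[-82.4  56.5]]
rfin top L [[-86.2 -66.4]]
rfootL [[-76.  -68.9]]
rfootR [[-75.5 -54.7]]
cam [[-73.50462885 107.86456568]]
[[176.  -87.9  38.1  34.9]
 [177.  -86.   47.6  70.6]
 [178.  -86.1  48.   68.9]
 [179.  -86.   49.   70. ]
 [180.  -86.1  49.5  69.1]
 [181.  -86.1  50.4  69.4]
 [182.  -86.1  50.9  68.7]
 [183.  -86.   51.9  69.6]
 [184.  -86.1  52.3  68.2]
 [185.  -86.3  52.3  64.4]
 [186.  -86.4  52.6  62.5]
 [187.  -86.6  52.5  58.3]
 [188.  -86.7  52.5  54.8]
 [189.  -87.   52.4  50. ]
 [190.  -87.1  52.6  47.2]
 [191.  -87.2  52.8  44. ]
 [192.  -87.2  53.8  45.1]
 [193.  -87.3  54.3  43.6]
 [194.  -87.2  55.2  43.8]
 [195.  -87.3  55.9  43. ]
 [196.  -87.4  56.   39.4]
 [197.  -87.7  55.7  33.1]]
```

The fin is at y 50.2 and the pointer at 48.9. That is a 1.3 mm offset, within tolerance and agreeing with the top view. Lowering the tin.

```bash
python3 -m pendant '[{"delta_pos":[0.2,2,0],"twist":[0,0,0],"grip":30},{"delta_pos":[0.2,4,0],"twist":[0,0,0],"grip":30},{"delta_pos":[0.2,4.6,0],"twist":[0,0,0],"grip":30},{"delta_pos":[0.2,4.9,0],"twist":[0,0,0],"grip":30},{"delta_pos":[0.2,4.9,0],"twist":[0,0,0],"grip":30}]'
```

```text
time_s: 10.6
ee_pos: [617.5, 64.4, 99.9]
ee_rot: [-90.0, -0.1, 4.1]
force: [0.9, 0.7, -4.4]
gripper_width: 59.6
```

```bash
python3 -m pendant '[{"delta_pos":[0,0.1,0],"twist":[0,0,0],"grip":30},{"delta_pos":[0,0.15,0],"twist":[0,0,0],"grip":30},{"delta_pos":[0,0.15,0],"twist":[0,0,0],"grip":30},{"delta_pos":[0,0.15,0],"twist":[0,0,0],"grip":30},{"delta_pos":[0,0.15,0],"twist":[0,0,0],"grip":30}]'
```

```text
time_s: 11.1
ee_pos: [618.3, 64.4, 99.1]
ee_rot: [-90.0, -0.2, 4.0]
force: [-1.4, -0.2, 5.8]
gripper_width: 59.4
```

```bash
python3 -m pendant '[{"delta_pos":[0,0,0],"twist":[0,0,0],"grip":60},{"delta_pos":[0,0,0],"twist":[0,0,0],"grip":90},{"delta_pos":[0,0,0],"twist":[0,0,0],"grip":90},{"delta_pos":[0,-3,0],"twist":[0,0,0],"grip":90},{"delta_pos":[0,-6.5,0],"twist":[0,0,0],"grip":90}]'
python3 -m pendant '[{"delta_pos":[-0.3,0,0],"twist":[0,0,0],"grip":0},{"delta_pos":[-0.3,0,0],"twist":[0,0,0],"grip":0},{"delta_pos":[-0.3,0,0],"twist":[0,0,0],"grip":0},{"delta_pos":[-0.3,0,0],"twist":[0,0,0],"grip":0},{"delta_pos":[-0.3,0,0],"twist":[0,0,0],"grip":0}]'
python3 - <<'E'
from gauge import *
s=st();grab('wrist','w4.png')
E
```

```text
time_s: 11.6
ee_pos: [615.9, 64.2, 161.2]
ee_rot: [-90.0, 0.3, 4.0]
force: [0.8, -0.5, 0.3]
gripper_width: 81.8
time_s: 12.1
ee_pos: [613.7, 64.1, 161.4]
ee_rot: [-90.0, 0.1, 4.0]
force: [-0.8, -0.2, -0.2]
gripper_width: 45.2
t 12.1 pos [613.7  64.1 161.4] rot [-90.    0.1   4. ] F [-0.8 -0.2 -0.2] w 45.2 q [  4.9  24.2  88.4   0.   67.6 -89.2]
```

View pics/w4.png

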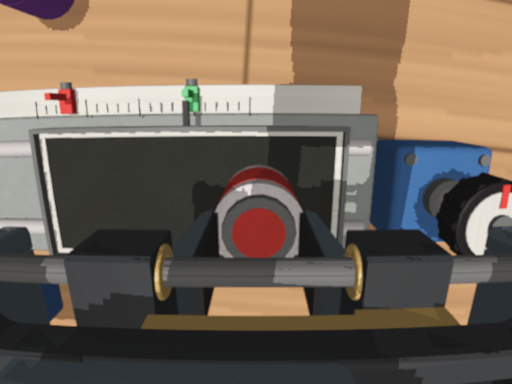

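The red tin stands in the tray, its lid at (258,232). Next I finish closing the fingers and press.

```bash
python3 - <<'E'
from gauge import *
p,d,ci=load('w4.png')
m=hsvmask(p,(0,120,70),(8,255,255))
for c,a in cen(m,(225,200,295,258))[:2]: print(c,a,plane(ci,[c],145),feed(plane(ci,[c],145)),pts(ci,[c],d))
E
python3 -m pendant '[{"delta_pos":[0,0,0],"twist":[0,0,0],"grip":0},{"delta_pos":[0,0,0],"twist":[0,0,0],"grip":0},{"delta_pos":[0,0,0],"twist":[0,0,0],"grip":0},{"delta_pos":[0,0,0],"twist":[0,0,0],"grip":0},{"delta_pos":[0,0,0],"twist":[0,0,0],"grip":0}]' 10
```

```text
[258.4 233. ] 2155 [[616.95645609  62.75790523 145.        ]] [[  0.70925345 108.16599117]] [[618.14699195  62.84501679 142.01284722]]
time_s: 12.65
ee_pos: [614.2, 64.1, 162.6]
ee_rot: [-90.0, -0.0, 4.0]
force: [-0.0, -0.2, 0.7]
gripper_width: 1.9
```

```bash
python3 -m pendant '[{"delta_pos":[0.3,1.0,-0.1],"twist":[0,0,0],"grip":0},{"delta_pos":[0.3,1.5,-0.1],"twist":[0,0,0],"grip":0},{"delta_pos":[0.3,1.8,-0.1],"twist":[0,0,0],"grip":0},{"delta_pos":[0.3,2.1,-0.1],"twist":[0,0,0],"grip":0},{"delta_pos":[0.3,2.3,-0.1],"twist":[0,0,0],"grip":0}]'
python3 -m pendant '[{"delta_pos":[0,0.1,0],"twist":[0,0,0],"grip":0},{"delta_pos":[0,0.2,0],"twist":[0,0,0],"grip":0},{"delta_pos":[0,0.3,0],"twist":[0,0,0],"grip":0},{"delta_pos":[0,0.3,0],"twist":[0,0,0],"grip":0},{"delta_pos":[0,0.3,0],"twist":[0,0,0],"grip":0}]'
```

```text
time_s: 13.15
ee_pos: [616.9, 63.2, 140.3]
ee_rot: [-90.0, 0.0, 4.1]
force: [-3.5, -0.5, 8.0]
gripper_width: 1.0
time_s: 13.65
ee_pos: [616.9, 63.2, 137.6]
ee_rot: [-90.0, 0.0, 4.0]
force: [-2.6, -0.5, 6.1]
gripper_width: 0.8
```

```bash
python3 -m pendant '[{"delta_pos":[0,0.1,0],"twist":[0,0,0],"grip":0},{"delta_pos":[0,0.15,0],"twist":[0,0,0],"grip":0},{"delta_pos":[0,0.2,0],"twist":[0,0,0],"grip":0},{"delta_pos":[0,0.2,0],"twist":[0,0,0],"grip":0},{"delta_pos":[0,0.2,0],"twist":[0,0,0],"grip":0}]'
```

```text
time_s: 14.15
ee_pos: [616.9, 63.3, 137.2]
ee_rot: [-90.0, -0.1, 4.1]
force: [-4.3, 0.1, 12.3]
gripper_width: 0.6
```

```bash
python3 -m pendant '[{"delta_pos":[0,0.1,0],"twist":[0,0,0],"grip":0},{"delta_pos":[0,0.15,0],"twist":[0,0,0],"grip":0},{"delta_pos":[0,0.15,0],"twist":[0,0,0],"grip":0},{"delta_pos":[0,0.15,0],"twist":[0,0,0],"grip":0},{"delta_pos":[0,0.15,0],"twist":[0,0,0],"grip":0}]'
python3 -m pendant '[{"delta_pos":[0,-2,0],"twist":[0,0,0],"grip":0},{"delta_pos":[0,-5,0],"twist":[0,0,0],"grip":50},{"delta_pos":[0,-8,0],"twist":[0,0,0],"grip":100},{"delta_pos":[0,-8,0],"twist":[0,0,0],"grip":100},{"delta_pos":[0,-8,0],"twist":[0,0,0],"grip":100}]'
python3 - <<'E'
from gauge import *
s=st();grab('wrist','w5.png');grab('top','top6.png')
p,d,ci=load('w5.png')
m=hsvmask(p,(0,120,70),(8,255,255))
for c,a in cen(m,(200,150,320,258))[:3]: print(c,a,feed(plane(ci,[c],137)),pts(ci,[c],d))
p,d,ci=load('top6.png')
for n,lo,hi,box,z in [('greenlid',(50,80,50),(85,255,255),(290,195,365,250),85),('purp',(125,80,40),(160,255,255),(260,195,320,250),85)]:
    for c,a in cen(hsvmask(p,lo,hi),box)[:2]: print(n,c,a,plane(ci,[c],z).round(1))
E
```

```text
time_s: 14.65
ee_pos: [617.0, 63.3, 137.1]
ee_rot: [-90.0, -0.1, 4.1]
force: [-6.8, -0.4, 19.5]
gripper_width: 0.4
time_s: 15.15
ee_pos: [617.4, 63.3, 213.5]
ee_rot: [-90.0, -0.1, 4.0]
force: [0.3, -0.9, -0.6]
gripper_width: 29.8
t 15.15 pos [617.4  63.3 213.5] rot [-90.   -0.1   4. ] F [ 0.3 -0.9 -0.6] w 29.8 q [  4.8  22.4  83.4   0.   74.1 -89.3]
[259.5 201.7] 1371 [[  1.93584968 108.1186948 ]] [[617.88446616  62.76944774 138.01592534]]
[258.8 160.9] 368 [[-30.77803471 107.48487755]] [[589.10469578  60.20557334 115.31822933]]
greenlid [325.3 222.1] 90 [[ 437.9 -262.9   85. ]]
purp [289.6 222.2] 278 [[ 435.4 -153.3   85. ]]
```

View pics/w5.png

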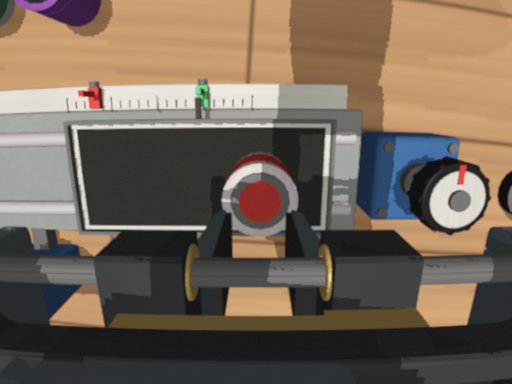

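The red tin is pressed home, its lid at (260,201) at z≈138. Next is the green tin.

```bash
python3 -m pendant '[{"delta_pos":[-2.5,0,-4],"twist":[0,0,0],"grip":100},{"delta_pos":[-5,0,-8],"twist":[0,0,0],"grip":100},{"delta_pos":[-7.5,0,-12],"twist":[0,0,0],"grip":100},{"delta_pos":[-10,0,-16],"twist":[0,0,0],"grip":100},{"delta_pos":[-12.5,0,-20],"twist":[0,0,0],"grip":100}]'
python3 -m pendant '[{"delta_pos":[-2.5,0,-4],"twist":[0,0,0],"grip":100},{"delta_pos":[-5,0,-8],"twist":[0,0,0],"grip":100},{"delta_pos":[-7.7,0,-11.3],"twist":[0,0,0],"grip":100},{"delta_pos":[-7.7,0,-11.3],"twist":[0,0,0],"grip":100},{"delta_pos":[-7.7,0,-11.3],"twist":[0,0,0],"grip":100}]'
python3 - <<'E'
from gauge import *
s=st();p,d,ci=grab('wrist','w6.png')
for c,a in cen(hsvmask(p,(50,60,40),(85,255,255)),(180,100,330,250))[:2]:
    P=plane(ci,[c],85)[0];print(c,a,P,pts(ci,[c],d)); print(tool(np.r_[P[:2],39]-s['ee_pos']))
E
```

```text
time_s: 15.75
ee_pos: [504.8, -146.2, 211.6]
ee_rot: [-89.9, 0.1, 4.1]
force: [0.9, 0.2, -0.2]
gripper_width: 77.6
time_s: 16.25
ee_pos: [437.0, -263.3, 211.9]
ee_rot: [-89.9, 0.1, 3.9]
force: [0.4, -0.1, -0.2]
gripper_width: 91.3
t 16.25 pos [ 437.  -263.3  211.9] rot [-89.9   0.1   3.9] F [ 0.4 -0.1 -0.2] w 91.3 q [ -32.4   12.6   98.     0.    69.5 -126.3]
[259.3 185.6] 952 [ 436.54787149 -263.65484533   85.        ] [[ 436.96143919 -263.61666146   83.26365408]]
[-0.03140731 17.2922438  -0.06476351]
[258.4 150.4] 118 [ 403.38314767 -266.78515963   85.        ] [[ 407.69780526 -266.39462429   50.92177912]]
[-3.36165242 17.29558521 -0.14497643]
```

View pics/w6.png

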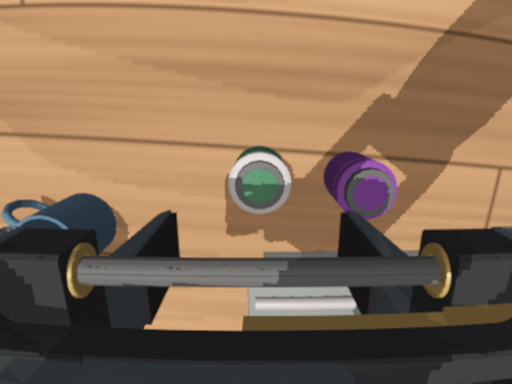

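The green tin at (259,185) is centred under the gripper, with purple clear to the right and the mug at the left. Descending.

```bash
python3 -m pendant '[{"delta_pos":[0,4.5,0],"twist":[0,0,0],"grip":100},{"delta_pos":[0,9,0],"twist":[0,0,0],"grip":100},{"delta_pos":[0,13,0],"twist":[0,0,0],"grip":100},{"delta_pos":[0,16.3,0],"twist":[0,0,0],"grip":100},{"delta_pos":[0,17.3,0],"twist":[0,0,0],"grip":100}]' 25
python3 -m pendant '[{"delta_pos":[0,0,0],"twist":[0,0,0],"grip":70},{"delta_pos":[0,0,0],"twist":[0,0,0],"grip":30},{"delta_pos":[0,0,0],"twist":[0,0,0],"grip":30},{"delta_pos":[0,0,0],"twist":[0,0,0],"grip":30},{"delta_pos":[0,0,0],"twist":[0,0,0],"grip":30}]' 25
python3 - <<'E'
from gauge import *
s=st(); T=world(0,49-60,0); print(T)
print('over tray', tool(np.r_[T[:2],150]-s['ee_pos']))
E
```

```text
time_s: 16.8
ee_pos: [436.3, -260.2, 36.6]
ee_rot: [-89.7, 0.3, 4.2]
force: [-0.9, -0.4, 0.3]
gripper_width: 91.4
time_s: 17.3
ee_pos: [438.6, -263.2, 41.4]
ee_rot: [-90.0, -0.1, 4.0]
force: [-0.4, 2.4, 6.1]
gripper_width: 59.6
t 17.3 pos [ 438.6 -263.2   41.4] rot [-90.   -0.1   4. ] F [-0.4  2.4  6.1] w 59.6 q [-3.230e+01  2.280e+01  1.114e+02  1.000e-01  4.570e+01 -1.264e+02]
[624.45774499 -56.17386999   0.        ]
over tray [ 20.01724369 -10.82319536  19.34467355]
```

```bash
python3 -m pendant '[{"delta_pos":[0,-3,0],"twist":[0,0,0],"grip":30},{"delta_pos":[0,-6,0],"twist":[0,0,0],"grip":30},{"delta_pos":[0,-9,0],"twist":[0,0,0],"grip":30},{"delta_pos":[1,-11,1],"twist":[0,0,0],"grip":30},{"delta_pos":[3,-11,3],"twist":[0,0,0],"grip":30}]'
python3 -m pendant '[{"delta_pos":[3,0,3],"twist":[0,0,0],"grip":30},{"delta_pos":[6.5,0,6.3],"twist":[0,0,0],"grip":30},{"delta_pos":[10,0,9.6],"twist":[0,0,0],"grip":30},{"delta_pos":[13.5,0,13],"twist":[0,0,0],"grip":30},{"delta_pos":[17,0,16.3],"twist":[0,0,0],"grip":30}]'
python3 -m pendant '[{"delta_pos":[0,0,0],"twist":[0,0,0],"grip":30},{"delta_pos":[0,0,0],"twist":[0,0,0],"grip":30},{"delta_pos":[0,0,0],"twist":[0,0,0],"grip":30},{"delta_pos":[0,0,0],"twist":[0,0,0],"grip":30},{"delta_pos":[0,0,0],"twist":[0,0,0],"grip":30}]'
python3 - <<'E'
from gauge import *
s=st();p,d,ci=grab('wrist','w7.png'); print(feed([s['ee_pos']]))
E
```

```text
time_s: 17.8
ee_pos: [466.6, -232.9, 153.3]
ee_rot: [-90.2, -0.3, 3.9]
force: [0.4, -0.7, -3.7]
gripper_width: 59.6
time_s: 18.3
ee_pos: [624.3, -55.1, 149.7]
ee_rot: [-90.0, 0.0, 4.0]
force: [1.2, -0.9, -2.4]
gripper_width: 59.5
time_s: 18.8
ee_pos: [623.0, -57.7, 150.3]
ee_rot: [-90.0, 0.0, 4.0]
force: [-0.3, -0.1, -3.1]
gripper_width: 59.7
t 18.8 pos [623.  -57.7 150.3] rot [-90.   0.   4.] F [-0.3 -0.1 -3.1] w 59.7 q [  -6.3   25.3   88.2   -0.    66.5 -100.3]
[[ -1.5263635  -12.39623366]]
```

View pics/w7.png

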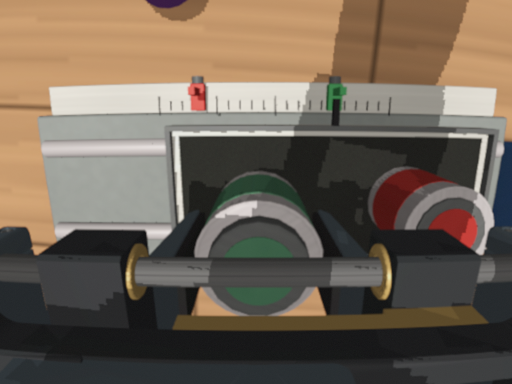

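The green tin hangs over the tray at (258,250), the red tin stands at (440,215), and the pointer at (335,110) is under the green fin at (336,92). Lowering.

```bash
python3 -m pendant '[{"delta_pos":[0.1,2,0],"twist":[0,0,0],"grip":30},{"delta_pos":[0.1,4,0],"twist":[0,0,0],"grip":30},{"delta_pos":[0.1,4.6,0],"twist":[0,0,0],"grip":30},{"delta_pos":[0.1,4.9,0],"twist":[0,0,0],"grip":30},{"delta_pos":[0.1,4.9,0],"twist":[0,0,0],"grip":30}]'
```

```text
time_s: 19.35
ee_pos: [625.0, -56.8, 102.0]
ee_rot: [-90.0, -0.1, 4.0]
force: [0.0, -0.3, -3.1]
gripper_width: 59.6
```

```bash
python3 -m pendant '[{"delta_pos":[0,0.1,0],"twist":[0,0,0],"grip":30},{"delta_pos":[0,0.1,0],"twist":[0,0,0],"grip":30},{"delta_pos":[0,0.1,0],"twist":[0,0,0],"grip":30},{"delta_pos":[0,0.1,0],"twist":[0,0,0],"grip":30},{"delta_pos":[0,0.1,0],"twist":[0,0,0],"grip":30}]'
```

```text
time_s: 19.85
ee_pos: [625.8, -56.7, 101.5]
ee_rot: [-90.0, -0.2, 4.0]
force: [-0.3, -1.1, 4.7]
gripper_width: 59.5
```

Contact. Release, rise, close, and look.

```bash
python3 -m pendant '[{"delta_pos":[0,0,0],"twist":[0,0,0],"grip":60},{"delta_pos":[0,0,0],"twist":[0,0,0],"grip":90},{"delta_pos":[0,0,0],"twist":[0,0,0],"grip":90},{"delta_pos":[0,-3,0],"twist":[0,0,0],"grip":90},{"delta_pos":[0,-6.2,0],"twist":[0,0,0],"grip":90}]'
python3 -m pendant '[{"delta_pos":[-0.1,0,0],"twist":[0,0,0],"grip":0},{"delta_pos":[-0.1,0,0],"twist":[0,0,0],"grip":0},{"delta_pos":[-0.1,0,0],"twist":[0,0,0],"grip":0},{"delta_pos":[-0.1,0,0],"twist":[0,0,0],"grip":0},{"delta_pos":[-0.1,0,0],"twist":[0,0,0],"grip":0}]'
python3 -m pendant '[{"delta_pos":[0,0,0],"twist":[0,0,0],"grip":0},{"delta_pos":[0,0,0],"twist":[0,0,0],"grip":0},{"delta_pos":[0,0,0],"twist":[0,0,0],"grip":0},{"delta_pos":[0,0,0],"twist":[0,0,0],"grip":0},{"delta_pos":[0,0,0],"twist":[0,0,0],"grip":0}]' 10
python3 - <<'E'
from gauge import *
s=st();p,d,ci=grab('wrist','w8.png')
for c,a in cen(hsvmask(p,(50,60,30),(85,255,255)),(200,150,330,262))[:2]:
    P=plane(ci,[c],145)[0];print(c,a,P,feed([P]),pts(ci,[c],d)); print(tool(np.r_[P[:2],137]-s['ee_pos']))
E
```

```text
time_s: 20.35
ee_pos: [623.7, -56.2, 161.0]
ee_rot: [-89.9, 0.2, 4.1]
force: [0.9, 0.0, 0.9]
gripper_width: 82.2
time_s: 20.85
ee_pos: [623.2, -56.5, 160.9]
ee_rot: [-90.0, 0.1, 4.1]
force: [0.6, -0.5, 0.3]
gripper_width: 44.8
time_s: 21.35
ee_pos: [623.7, -56.5, 162.1]
ee_rot: [-90.0, -0.0, 4.0]
force: [-0.4, -0.2, -0.5]
gripper_width: 5.2
t 21.35 pos [623.7 -56.5 162.1] rot [-90.  -0.   4.] F [-0.4 -0.2 -0.5] w 5.2 q [  -6.2   24.9   87.1    0.    68.  -100.3]
[257.5 221.3] 853 [619.67409882 -58.90110198 145.        ] [[ -4.96015068 -13.39122777]] [[620.49489909 -58.84756072 142.72189237]]
[-0.42253843  2.51250965 -0.20705095]
[258.1 172.3] 611 [589.12506869 -60.6965866  145.        ] [[-35.56029654 -13.0780496 ]] [[594.81118314 -60.29531723 116.16741563]]
[-3.48249358  2.51210848 -0.17038457]
```

View pics/w8.png

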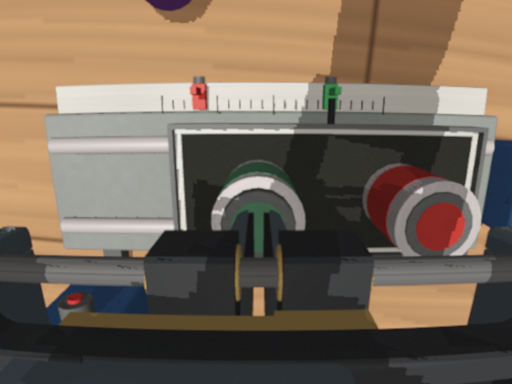

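The fingers hide part of the lid, so that centroid is biased. The tin is where I released it, under the tool. Pressing.

```bash
python3 -m pendant '[{"delta_pos":[0,1.0,0],"twist":[0,0,0],"grip":0},{"delta_pos":[0,1.5,0],"twist":[0,0,0],"grip":0},{"delta_pos":[0,1.8,0],"twist":[0,0,0],"grip":0},{"delta_pos":[0,2.1,0],"twist":[0,0,0],"grip":0},{"delta_pos":[0,2.3,0],"twist":[0,0,0],"grip":0}]'
python3 -m pendant '[{"delta_pos":[0,0.1,0],"twist":[0,0,0],"grip":0},{"delta_pos":[0,0.2,0],"twist":[0,0,0],"grip":0},{"delta_pos":[0,0.3,0],"twist":[0,0,0],"grip":0},{"delta_pos":[0,0.4,0],"twist":[0,0,0],"grip":0},{"delta_pos":[0,0.4,0],"twist":[0,0,0],"grip":0}]'
```

```text
time_s: 21.9
ee_pos: [623.2, -56.5, 139.8]
ee_rot: [-90.0, 0.0, 4.0]
force: [-3.4, -0.1, 7.9]
gripper_width: 0.6
time_s: 22.4
ee_pos: [623.2, -56.5, 137.2]
ee_rot: [-90.0, -0.0, 4.1]
force: [-4.1, -0.2, 11.1]
gripper_width: 0.8
```

```bash
python3 -m pendant '[{"delta_pos":[0,0.1,0],"twist":[0,0,0],"grip":0},{"delta_pos":[0,0.2,0],"twist":[0,0,0],"grip":0},{"delta_pos":[0,0.2,0],"twist":[0,0,0],"grip":0},{"delta_pos":[0,0.2,0],"twist":[0,0,0],"grip":0},{"delta_pos":[0,0.2,0],"twist":[0,0,0],"grip":0}]'
```

```text
time_s: 22.9
ee_pos: [623.3, -56.5, 137.2]
ee_rot: [-90.0, -0.1, 4.1]
force: [-6.7, 0.9, 19.7]
gripper_width: 0.4
```

```bash
python3 -m pendant '[{"delta_pos":[0,-2,0],"twist":[0,0,0],"grip":0},{"delta_pos":[0,-5,0],"twist":[0,0,0],"grip":50},{"delta_pos":[2,-9,0],"twist":[0,0,0],"grip":100},{"delta_pos":[5,-12,0],"twist":[0,0,0],"grip":100},{"delta_pos":[5,-12,0],"twist":[0,0,0],"grip":100}]'
python3 -m pendant '[{"delta_pos":[0,0,0],"twist":[0,0,0],"grip":100},{"delta_pos":[0,0,0],"twist":[0,0,0],"grip":100},{"delta_pos":[0,0,0],"twist":[0,0,0],"grip":100},{"delta_pos":[0,0,0],"twist":[0,0,0],"grip":100},{"delta_pos":[0,0,0],"twist":[0,0,0],"grip":100}]'
cat > look.py <<'E'
from gauge import *
import sys
fn=sys.argv[1]; s=st();p,d,ci=grab('wrist',fn)
for n,lo,hi in(('green',(50,60,30),(85,255,255)),('red',(0,120,70),(8,255,255))):
    for c,a in cen(hsvmask(p,lo,hi))[:4]:
        if a>60: P=plane(ci,[c],137)[0];print(n,c,a,'feed@137',feed([P]).round(1)[0],'depth z',pts(ci,[c],d)[0].round(1))
E
python3 look.py w9.png
```

```text
time_s: 23.4
ee_pos: [678.6, -53.0, 257.9]
ee_rot: [-90.1, -0.7, 4.1]
force: [-0.7, 0.3, -0.1]
gripper_width: 29.1
time_s: 23.9
ee_pos: [673.1, -53.0, 252.6]
ee_rot: [-90.0, 0.1, 4.0]
force: [0.3, 0.5, 1.0]
gripper_width: 69.7
t 23.9 pos [673.1 -53.  252.6] rot [-90.    0.1   4. ] F [0.3 0.5 1. ] w 69.7 q [ -5.5  26.7  71.    0.   82.4 -99.5]
green [257.9 134.5] 1157 feed@137 [ -0.5 -13.2] depth z [624.1 -58.4 137.4]
green [314.8  52.2] 184 feed@137 [-69.2  34.2] depth z [537.1  -2.3  49.4]
red [393.8 138.4] 1109 feed@137 [  1.9 108. ] depth z [618.1  62.4 137.7]
red [354.9 129. ] 642 feed@137 [-5.8 72.1] depth z [613.9  34.1 111. ]
red [212.   53.6] 208 feed@137 [-67.8 -51.6] depth z [ 546.1 -114.6   45.9]
```

View pics/w9.png

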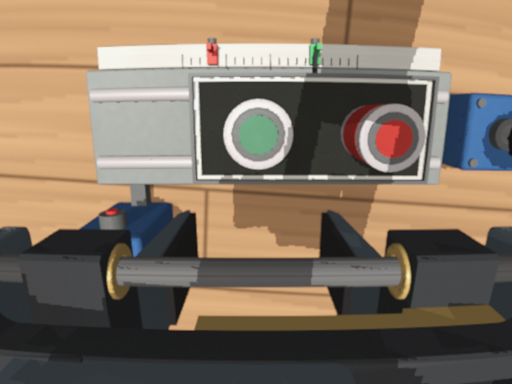

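Both lids sit at z≈137.5, so they are home, and both tins are centred in the tray. Before cranking I check the pointer against green and the bench for any other tin.

```bash
cat > ptr.py <<'E'
from gauge import *
import sys
def ptr(fn,flag):
    p,d,ci=load(fn); V=p.max(2).astype(np.float32)
    ys=np.arange(-100,100,0.25); prof=0; n=0
    for x in(-72,-74,-76,-78):
        q=proj(ci,np.array([world(x,y,60) for y in ys])).astype(np.float32)
        l=cv2.remap(V,q[:,:1],q[:,1:],1,borderValue=255)[:,0]; prof=prof+l; n+=1
    prof/=n; i=prof.argmin(); th=(prof[i]+np.median(prof))/2
    a=i
    while prof[a]<th: a-=1
    b=i
    while prof[b]<th: b+=1
    m=hsvmask(p,(45,90,40),(85,255,255)) if flag=='green' else hsvmask(p,(0,130,70),(8,255,255))
    uv=np.argwhere(m>0)[:,::-1]; Q=pts(ci,uv,d); f=feed(Q); k=(f[:,0]<-78)&(f[:,0]>-95)&(f[:,1]>-150)&(f[:,1]<120)
    top=k&(Q[:,2]>62); foot=k&(Q[:,2]<50)&(Q[:,2]>40)
    print(fn,'pointer',ys[a],ys[b],(ys[a]+ys[b])/2,flag,'fin',f[top,1].min().round(1) if top.any() else None,f[top,1].max().round(1) if top.any() else None,'foot',np.percentile(f[foot,1],[2,50,98]).round(1) if foot.any() else None)
ptr(sys.argv[1],sys.argv[2])
E
for i in w3 w7 w9; do python3 ptr.py $i.png green; python3 ptr.py $i.png red; done
python3 - <<'E'
from h import *
grab('scene','sc5.png'); grab('top','top7.png')
E
python3 gauge.py top7.png
```

```text
w3.png pointer 45.25 53.75 49.5 green fin 48.0 52.6 foot [45.8 52.7 56. ]
w3.png pointer 45.25 53.75 49.5 red fin -67.0 -61.5 foot [-69.5 -61.5 -58.2]
w7.png pointer 43.25 50.75 47.0 green fin 46.6 51.6 foot [43.6 46.7 54.1]
w7.png pointer 43.25 50.75 47.0 red fin -66.4 -61.8 foot [-69.2 -62.2 -59. ]
w9.png pointer 44.0 50.25 47.125 green fin 46.5 50.6 foot [44.1 46.4 54.3]
w9.png pointer 44.0 50.25 47.125 red fin -65.8 -61.9 foot [-68.5 -61.9 -59.1]
top7.png {'red': (array([-84.2, -63.5]), 15), 'pointer': (np.float64(-46.35), np.float64(107.0), np.float64(142.0))}
```

View pics/sc5.png

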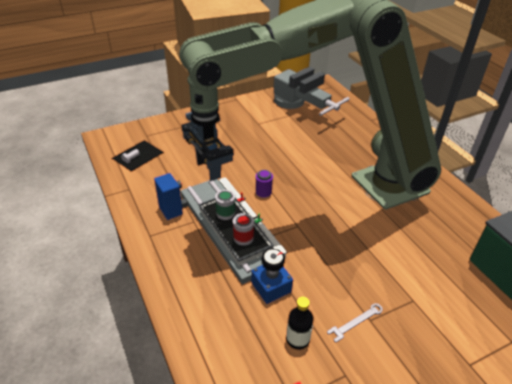

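No tin is left on the bench; only the purple decoy at (264,183) is. The pointer is 1 to 2 mm on the far side of the fin. When I re-grip the wheel I'll first nudge about 1.5 mm towards green for margin, then crank clockwise.

```bash
python3 -m pendant '[{"delta_pos":[-0.8,0.7,4.5],"twist":[0,-8,0],"grip":100},{"delta_pos":[-1.6,1.4,9],"twist":[0,-16,0],"grip":100},{"delta_pos":[-2.4,2.1,13.5],"twist":[0,-24,0],"grip":100},{"delta_pos":[-3.2,2.8,18],"twist":[0,-32,0],"grip":100},{"delta_pos":[-4,3.5,22.5],"twist":[0,-40,0],"grip":100}]'
python3 - <<'E'
from h import *
s=st(); print(tool(np.array([604.5,225.5,200])-s['ee_pos']))
E
```

```text
time_s: 24.55
ee_pos: [617.2, 170.2, 218.0]
ee_rot: [-90.0, -0.0, 44.4]
force: [1.1, -0.2, 0.9]
gripper_width: 91.2
t 24.55 pos [617.2 170.2 218. ] rot [-90.   -0.   44.4] F [ 1.1 -0.2  0.9] w 91.2 q [  14.4   24.1   80.1    0.    75.8 -120. ]
[2.95786424 1.80224422 4.84076315]
```

```bash
python3 -m pendant '[{"delta_pos":[1.5,1,2.4],"twist":[0,-7,0],"grip":100},{"delta_pos":[3,1.8,4.8],"twist":[0,-14,0],"grip":100},{"delta_pos":[3,1.8,4.8],"twist":[0,-14,0],"grip":100},{"delta_pos":[3,1.8,4.8],"twist":[0,-14,0],"grip":100},{"delta_pos":[3,1.8,4.8],"twist":[0,-14,0],"grip":100}]'
python3 -m pendant '[{"delta_pos":[0,4,0],"twist":[0,0,0],"grip":100},{"delta_pos":[0,7.5,0],"twist":[0,0,0],"grip":100},{"delta_pos":[0,9,0],"twist":[0,0,0],"grip":100},{"delta_pos":[0,9,0],"twist":[0,0,0],"grip":100},{"delta_pos":[0,9,0],"twist":[0,0,0],"grip":100}]'
python3 -m pendant '[{"delta_pos":[0,0,0],"twist":[0,0,0],"grip":50},{"delta_pos":[0,0,0],"twist":[0,0,0],"grip":20},{"delta_pos":[0,0,0],"twist":[0,0,0],"grip":20},{"delta_pos":[0,0,0],"twist":[0,0,0],"grip":20},{"delta_pos":[0,0,0],"twist":[0,0,0],"grip":20}]' 30
python3 -m pendant '[{"delta_pos":[0,0,0],"twist":[0,-3,0],"grip":20},{"delta_pos":[0,0,0],"twist":[0,-6,0],"grip":20},{"delta_pos":[0,0,0],"twist":[0,-6,0],"grip":20},{"delta_pos":[0,0,0],"twist":[0,-6,0],"grip":20},{"delta_pos":[0,0,0],"twist":[0,-6,0],"grip":20}]' 30
python3 - <<'E'
from h import *
s=st(); grab('top','top8.png')
p=load('top8.png')[0]
c=cv2.resize(p[130:220,180:300],None,fx=6,fy=6,interpolation=cv2.INTER_CUBIC); cv2.imwrite('pics/crop8.png',c[:,:,::-1])
E
python3 gauge.py top8.png
```

```text
time_s: 25.05
ee_pos: [606.5, 223.2, 200.5]
ee_rot: [-90.0, -0.0, 58.0]
force: [-0.4, -0.1, 0.1]
gripper_width: 91.2
time_s: 25.55
ee_pos: [607.0, 223.2, 111.0]
ee_rot: [-90.1, -0.1, 58.0]
force: [-1.0, -0.4, -0.1]
gripper_width: 91.2
time_s: 26.05
ee_pos: [604.1, 225.5, 110.8]
ee_rot: [-89.7, -0.0, 58.0]
force: [-5.1, 3.4, 4.7]
gripper_width: 61.6
time_s: 26.55
ee_pos: [604.1, 225.5, 110.8]
ee_rot: [-89.8, -0.0, 64.1]
force: [-4.6, 2.5, 4.3]
gripper_width: 61.6
t 26.55 pos [604.1 225.5 110.8] rot [-89.8  -0.   64.1] F [-4.6  2.5  4.3] w 61.6 q [  19.3   28.9   88.2    0.2   63.1 -134.8]
top8.png {'green': (array([-86.2,  49.3]), 17), 'red': (array([-84.2, -63.5]), 15), 'pointer': (np.float64(50.17), np.float64(106.0), np.float64(187.0))}
```

View pics/crop8.png

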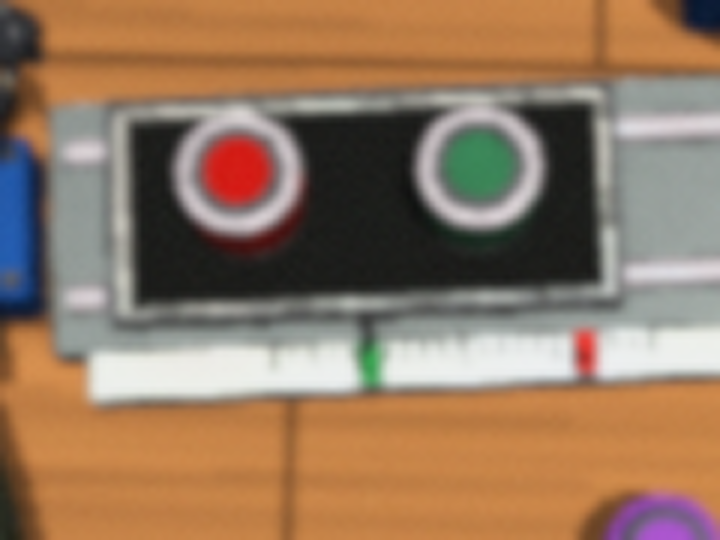

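The pointer at crop (368,325) is centred on the green fin (371,365), and both tins are standing. Now cranking clockwise.

```bash
for i in 1 2 3; do python3 -m pendant '[{"delta_pos":[0,0,0],"twist":[0,8,0],"grip":20},{"delta_pos":[0,0,0],"twist":[0,16,0],"grip":20},{"delta_pos":[0,0,0],"twist":[0,24,0],"grip":20},{"delta_pos":[0,0,0],"twist":[0,32,0],"grip":20},{"delta_pos":[0,0,0],"twist":[0,40,0],"grip":20}]' | tail -3; done
python3 - <<'E'
from h import *
s=st(); grab('top','top9.png')
E
python3 gauge.py top9.png
```

```text
ee_rot: [-89.8, 0.1, 23.7]
force: [-5.3, 3.4, 3.8]
gripper_width: 61.9
ee_rot: [-89.9, 0.2, -16.3]
force: [-5.5, 4.5, 4.0]
gripper_width: 61.5
ee_rot: [-90.0, 0.3, -56.3]
force: [-7.2, 4.9, 3.0]
gripper_width: 61.4
t 28.1 pos [604.1 226.2 110.8] rot [-90.    0.3 -56.3] F [-7.2  4.9  3. ] w 61.4 q [ 19.4  28.8  88.2   0.3  63.  -14.5]
top9.png {'green': (array([-84.9,  49.4]), 19), 'red': (array([-84.2, -63.5]), 15), 'pointer': (np.float64(17.81), np.float64(124.0), np.float64(190.0))}
```

```bash
for i in 1 2 3; do python3 -m pendant '[{"delta_pos":[0,0,0],"twist":[0,8,0],"grip":20},{"delta_pos":[0,0,0],"twist":[0,16,0],"grip":20},{"delta_pos":[0,0,0],"twist":[0,24,0],"grip":20},{"delta_pos":[0,0,0],"twist":[0,32,0],"grip":20},{"delta_pos":[0,0,0],"twist":[0,40,0],"grip":20}]' | tail -3; done
python3 -m pendant '[{"delta_pos":[0,0,0],"twist":[0,8,0],"grip":20},{"delta_pos":[0,0,0],"twist":[0,16,0],"grip":20},{"delta_pos":[0,0,0],"twist":[0,24,0],"grip":20},{"delta_pos":[0,0,0],"twist":[0,24,0],"grip":20},{"delta_pos":[0,0,0],"twist":[0,24,0],"grip":20}]'
python3 - <<'E'
from h import *
s=st(); grab('top','top10.png')
E
python3 gauge.py top10.png
```

```text
ee_rot: [-90.1, 0.2, -96.2]
force: [-6.9, 5.3, 2.8]
gripper_width: 61.5
ee_rot: [-90.2, 0.0, -136.2]
force: [-4.8, 6.0, 1.4]
gripper_width: 61.3
ee_rot: [-90.1, -0.1, -176.2]
force: [-4.2, 6.0, 2.5]
gripper_width: 61.3
time_s: 30.15
ee_pos: [604.7, 225.7, 110.8]
ee_rot: [-90.1, -0.2, 160.0]
force: [-3.2, 4.7, 3.3]
gripper_width: 61.2
t 30.15 pos [604.7 225.7 110.8] rot [-90.1  -0.2 160. ] F [-3.2  4.7  3.3] w 61.2 q [ 19.4  28.9  88.2   0.2  63.  129.2]
top10.png {'green': (array([-84.9,  49.4]), 19), 'red': (array([-84.2, -63.5]), 15), 'pointer': (np.float64(-17.95), np.float64(124.0), np.float64(199.0))}
```

```bash
python3 -m pendant '[{"delta_pos":[0,0,0],"twist":[0,0,0],"grip":100},{"delta_pos":[0,0,0],"twist":[0,0,0],"grip":100},{"delta_pos":[0,0,0],"twist":[0,0,0],"grip":100},{"delta_pos":[0,0,0],"twist":[0,0,0],"grip":100},{"delta_pos":[0,0,0],"twist":[0,0,0],"grip":100}]'
for i in 1 2 3 4; do python3 -m pendant '[{"delta_pos":[0,0,0],"twist":[0,-8.5,0],"grip":100},{"delta_pos":[0,0,0],"twist":[0,-17,0],"grip":100},{"delta_pos":[0,0,0],"twist":[0,-25.5,0],"grip":100},{"delta_pos":[0,0,0],"twist":[0,-34,0],"grip":100},{"delta_pos":[0,0,0],"twist":[0,-42.5,0],"grip":100}]'|tail -4; done
python3 -m pendant '[{"delta_pos":[0,0,0],"twist":[0,0,0],"grip":50},{"delta_pos":[0,0,0],"twist":[0,0,0],"grip":20},{"delta_pos":[0,0,0],"twist":[0,0,0],"grip":20},{"delta_pos":[0,0,0],"twist":[0,0,0],"grip":20},{"delta_pos":[0,0,0],"twist":[0,0,0],"grip":20}]' 30
python3 - <<'E'
from h import *
s=st(); grab('top','top11.png')
E
python3 gauge.py top11.png
```

```text
time_s: 30.7
ee_pos: [606.1, 223.8, 110.1]
ee_rot: [-90.0, 0.0, 160.0]
force: [-0.1, 0.3, -1.0]
gripper_width: 91.4
ee_pos: [606.1, 223.8, 110.1]
ee_rot: [-90.0, 0.0, -157.1]
force: [-0.0, 0.8, 0.4]
gripper_width: 91.1
ee_pos: [606.1, 223.8, 110.1]
ee_rot: [-90.0, 0.0, -114.6]
force: [0.4, -0.8, -0.3]
gripper_width: 91.2
ee_pos: [606.1, 223.8, 110.0]
ee_rot: [-90.0, -0.0, -72.1]
force: [0.3, 0.4, -0.7]
gripper_width: 91.3
ee_pos: [606.1, 223.9, 110.1]
ee_rot: [-90.0, -0.0, -29.6]
force: [0.2, -0.7, -0.0]
gripper_width: 91.5
time_s: 33.2
ee_pos: [606.4, 224.6, 110.1]
ee_rot: [-89.9, -0.0, -30.0]
force: [2.2, 2.7, -0.9]
gripper_width: 61.5
t 33.2 pos [606.4 224.6 110.1] rot [-89.9  -0.  -30. ] F [ 2.2  2.7 -0.9] w 61.5 q [ 19.3  28.9  88.2   0.1  62.8 -40.7]
top11.png {'green': (array([-84.9,  49.4]), 19), 'red': (array([-84.2, -63.5]), 15), 'pointer': (np.float64(-17.87), np.float64(125.0), np.float64(198.0))}
```

Pointer -17.9, target -63.6, so about 172° more. I'll turn 4×40 first.

```bash
for i in 1 2 3 4; do python3 -m pendant '[{"delta_pos":[0,0,0],"twist":[0,8,0],"grip":20},{"delta_pos":[0,0,0],"twist":[0,16,0],"grip":20},{"delta_pos":[0,0,0],"twist":[0,24,0],"grip":20},{"delta_pos":[0,0,0],"twist":[0,32,0],"grip":20},{"delta_pos":[0,0,0],"twist":[0,40,0],"grip":20}]' | tail -3; done
python3 - <<'E'
from h import *
s=st(); grab('top','top12.png')
p=load('top12.png')[0]
c=cv2.resize(p[130:220,200:330],None,fx=6,fy=6,interpolation=cv2.INTER_CUBIC); cv2.imwrite('pics/crop12.png',c[:,:,::-1])
E
python3 gauge.py top12.png
```

```text
ee_rot: [-90.1, -0.0, -70.3]
force: [-2.5, -0.2, 1.2]
gripper_width: 61.3
ee_rot: [-90.2, -0.2, -110.2]
force: [-6.9, 1.1, 3.7]
gripper_width: 61.6
ee_rot: [-90.2, -0.4, -150.3]
force: [-9.6, 5.1, 4.0]
gripper_width: 61.5
ee_rot: [-90.1, -0.5, 169.7]
force: [-8.9, 8.4, 3.5]
gripper_width: 61.6
t 35.25 pos [601.9 226.2 110.1] rot [-90.1  -0.5 169.7] F [-8.9  8.4  3.5] w 61.6 q [ 19.4  28.9  88.3   0.4  63.2 119.5]
top12.png {'green': (array([-84.9,  49.4]), 19), 'red': (array([-85.6, -64.3]), 11), 'pointer': (np.float64(-59.57), np.float64(107.0), np.float64(194.0))}
```

View pics/crop12.png

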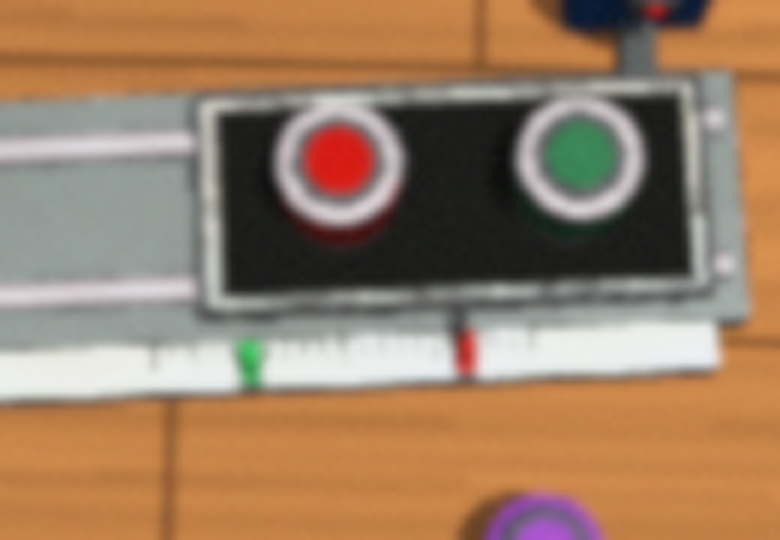

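The pointer at crop (460,322) is about 4 mm short of the red fin at (466,352). Another 14°.

```bash
python3 -m pendant '[{"delta_pos":[0,0,0],"twist":[0,7,0],"grip":20},{"delta_pos":[0,0,0],"twist":[0,14,0],"grip":20},{"delta_pos":[0,0,0],"twist":[0,14,0],"grip":20},{"delta_pos":[0,0,0],"twist":[0,14,0],"grip":20},{"delta_pos":[0,0,0],"twist":[0,14,0],"grip":20}]'
python3 - <<'E'
from h import *
s=st(); grab('top','top13.png')
p=load('top13.png')[0]
c=cv2.resize(p[130:220,200:330],None,fx=6,fy=6,interpolation=cv2.INTER_CUBIC); cv2.imwrite('pics/crop13.png',c[:,:,::-1])
E
python3 gauge.py top13.png
```

```text
time_s: 35.8
ee_pos: [602.1, 226.8, 110.1]
ee_rot: [-90.0, -0.5, 156.0]
force: [-9.1, 8.3, 3.7]
gripper_width: 61.7
t 35.8 pos [602.1 226.8 110.1] rot [-90.   -0.5 156. ] F [-9.1  8.3  3.7] w 61.7 q [ 19.4  28.9  88.3   0.4  63.2 133.3]
top13.png {'green': (array([-84.9,  49.4]), 19), 'red': (array([-86.4, -64.1]), 10), 'pointer': (np.float64(-63.74), np.float64(113.0), np.float64(197.0))}
```

View pics/crop13.png

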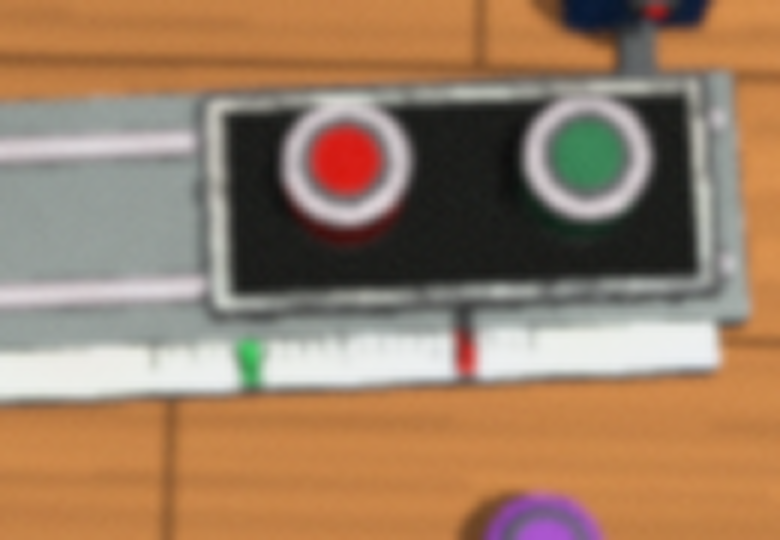

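Aligned with red: the pointer at (464,318) is over the fin (465,352). I'll release and verify with the wrist camera.

```bash
python3 -m pendant '[{"delta_pos":[0,0,0],"twist":[0,0,0],"grip":100},{"delta_pos":[0,0,0],"twist":[0,0,0],"grip":100},{"delta_pos":[0,0,0],"twist":[0,0,0],"grip":100},{"delta_pos":[0,-4,0],"twist":[0,0,0],"grip":100},{"delta_pos":[0,-9,0],"twist":[0,0,0],"grip":100}]'
python3 -m pendant '[{"delta_pos":[0,-4,0],"twist":[0,-8,0],"grip":100},{"delta_pos":[0,-6,0],"twist":[0,-16,0],"grip":100},{"delta_pos":[0,-6,0],"twist":[0,-24,0],"grip":100},{"delta_pos":[0,-6,0],"twist":[0,-28,0],"grip":100},{"delta_pos":[0,-6,0],"twist":[0,-28,0],"grip":100}]'
python3 - <<'E'
from h import *
s=st(); print(tool(np.array([500,-100,260])-s['ee_pos']))
E
```

```text
time_s: 36.35
ee_pos: [604.7, 222.9, 198.3]
ee_rot: [-89.7, -0.3, 156.0]
force: [1.1, 0.5, 0.2]
gripper_width: 90.6
time_s: 36.85
ee_pos: [606.2, 223.5, 260.2]
ee_rot: [-90.0, 0.0, -176.0]
force: [-0.4, 0.0, -0.2]
gripper_width: 91.0
t 36.85 pos [606.2 223.5 260.2] rot [ -90.    0. -176.] F [-0.4  0.  -0.2] w 91.0 q [ 19.2  23.6  74.9  -0.   81.5 105.2]
[1.28463690e+01 2.76467151e-02 3.15268143e+01]
```

```bash
python3 -m pendant '[{"delta_pos":[1.8,0,4.5],"twist":[0,0,0],"grip":100},{"delta_pos":[3.6,0,9],"twist":[0,0,0],"grip":100},{"delta_pos":[5.4,0,13.5],"twist":[0,0,0],"grip":100},{"delta_pos":[7.2,0,18],"twist":[0,0,0],"grip":100},{"delta_pos":[9,0,22.5],"twist":[0,0,0],"grip":100}]'
python3 -m pendant '[{"delta_pos":[1.9,0,4.5],"twist":[0,0,0],"grip":100},{"delta_pos":[3.8,0,9],"twist":[0,0,0],"grip":100},{"delta_pos":[3.8,0,9],"twist":[0,0,0],"grip":100},{"delta_pos":[3.8,0,9],"twist":[0,0,0],"grip":100},{"delta_pos":[3.8,0,9],"twist":[0,0,0],"grip":100}]'
python3 look.py w10.png; python3 ptr.py w10.png red
```

```text
time_s: 37.35
ee_pos: [531.2, -8.8, 260.0]
ee_rot: [-90.0, -0.0, -176.1]
force: [0.9, -0.1, 0.4]
gripper_width: 91.5
time_s: 37.85
ee_pos: [500.9, -98.6, 260.0]
ee_rot: [-90.0, 0.0, -176.0]
force: [0.1, 0.3, 0.3]
gripper_width: 91.7
t 37.85 pos [500.9 -98.6 260. ] rot [ -90.    0. -176.] F [0.1 0.3 0.3] w 91.7 q [-12.5  10.9  93.2   0.   75.9  73.5]
green [351.5  45.3] 1232 feed@137 [-1.000e-01 -1.261e+02] depth z [ 632.4 -171.2  136.4]
green [317.8  67.1] 403 feed@137 [-18.7 -97.6] depth z [ 614.8 -147.7  113.6]
green [177.7 133.6] 210 feed@137 [-76.   26.4] depth z [537.4  -1.6  44.1]
red [209.9  41.4] 1286 feed@137 [ 2.2 -5. ] depth z [626.2 -50.1 137.4]
red [233.6  71.5] 230 feed@137 [-22.7 -24.9] depth z [603.9 -70.7 125.6]
red [273.8 134. ] 146 feed@137 [-76.5 -60.2] depth z [ 544.6 -115.4   44.2]
w10.png pointer -67.75 -63.25 -65.5 red fin -67.1 -62.6 foot [-69.6 -62.5 -60. ]
```

View pics/w10.png

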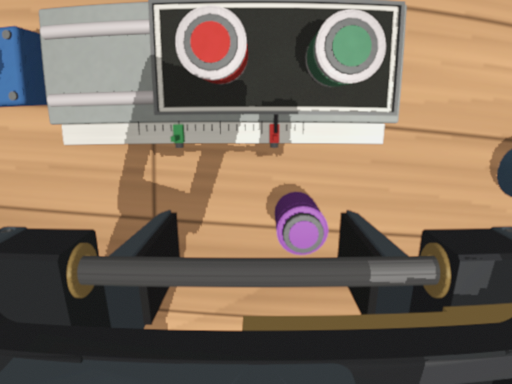

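The pointer is at -65.5 against a fin centre of -64.9. Both tins stand with lids at z≈137, and the arm is clear of everything. Handing in.

```bash
python3 -m pendant '[{"delta_pos":[0,0,0],"twist":[0,0,0],"grip":100},{"delta_pos":[0,0,0],"twist":[0,0,0],"grip":100},{"delta_pos":[0,0,0],"twist":[0,0,0],"grip":100},{"delta_pos":[0,0,0],"twist":[0,0,0],"grip":100},{"delta_pos":[0,0,0],"twist":[0,0,0],"grip":100}]'
python3 - <<'E'
from h import *
print(job.job_done())
E
```

```text
time_s: 38.4
ee_pos: [500.6, -99.1, 260.0]
ee_rot: [-90.0, -0.0, -175.9]
force: [-0.1, 0.2, -0.5]
gripper_width: 91.0
the job is handed in; nothing more can be done
None
```

I handed the job in at 38.4 s with the pointer at the red flag, the two tins present (red tin4 and green tin3) standing in the tray with lids home, and the gripper open and clear of everything. No verdict comes back.

- **What I did:** I turned the handwheel anticlockwise about 181° to the green flag, placed both tins and pressed their lids until they stopped (about 20 N). I then nudged the pointer onto green once more for margin and cranked to red in two grasps.
- **Last checks:** The wrist camera puts the pointer about 0.6 mm from the middle of the red fin. The lid tops are at about 137 mm, which is fully home, and the tins stand about ±60 mm along the tray. The arm's path stayed clear of the bottle, wrench and mug, though I did not measure their positions afterwards.
- **What disagreed:** After the first turn to green, the readings of the pointer's offset ranged from 1 to 2 mm. The top-view gauge gave a nonsense pointer reading twice, when the view of the pointer seemed to be blocked or dim. I dropped those two readings and re-measured.

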